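# Recharge the washing machines' scale-inhibitor pot from a spouted jug

### The arm

A 7-joint arm with a two-finger parallel gripper is mounted at the origin on the work surface. World frame = base frame: x ahead of the robot, y to its left, z up, the work surface at z = 0. Lengths are in m, angles in rad, forces in N, time in s.
With the tool pointing down it reaches from about 0.425 to 0.875 m from the base axis. Payload 4.7 kg.
Tool frame: the origin (TCP) lies midway between the tips of the shut fingers; the grasp point (between the pads) lies 19 mm behind it; z points along the fingers, y is the line along which they close (so a half turn about z gives the same grasp; the last joint's range is limited). The gripper opens to 87 mm and grips with 3 to 60 N. Pads are 19 mm wide; open, the fingers measure 117 mm over their backs; the gripper's body (75 mm by 190 mm) begins 51 mm behind the grasp point.
Start: joints at [-1.215, 0.321, -0.07, 1.45, 0.023, 1.371, -0.057], TCP at [0.218, 0.612, 0.223] pointing down, gripper open.
Joint ranges: [-2.86, 2.86], [-0.3, 2.09], [-1.38, 1.24], [0.06, 2.45], [-1.56, 4.7], [0.09, 2.05], [-2.69, 2.69]. Speed limits (rad/s): [2.57, 2.57, 3.14, 3.14, 3.14, 3.14, 3.14].

### API

Orientations are given as a rotation vector (axis times angle).
In Python, from bench import monitor, cams, workorder gives the robot as it stands.
- The arm moves only by the tool move_arm, never from a script. Its arguments are lists of equal length, an entry for each row: "slide": the shift along the tool's x, y, z in cm, a list of three; "roll": the turn about the tool's z in rad. In form: {"slide": [[dx, dy, dz], ...], "roll": [roll, ...]}. A call has 1 to 20 rows; each row is the pose to reach, as a shift and turn from the pose commanded when the call began, along the tool's axes at that moment; what a row does not reach only later rows make up. A row lasts 1/10 s, in which the tool goes at most 50 mm and 8.59 degrees, less where a joint would pass 70% of its speed; a pose out of reach is approached as far as the arm can. A call with a gripper value outside its range is refused whole. "gripper" is the finger opening in cm, from 0 to 8.7, set as the call begins (left out, the last holds). The fingers move at their own pace and stop on an object; "squeeze" is the grip in N (left out, the last holds). Time passes only in rows, so rows that repeat a pose let the fingers close. It gives the time, the measured TCP pose, the force, the opening and the grip force at its end, in the units of the state.
- monitor.get_state(): the state, without advancing time (a new reading comes with each control period).
- cams.get_image(name): name is "scene" or "top" or "wrist"; returns the picture (384x512x3 uint8, red, green, blue); there is no depth.
- cams.get_calibration(name): a dict with "mtx" (3x3 intrinsics, pixels), "dist_coeffs" ([k1, k2, p1, p2, k3] as OpenCV has them; the pictures are not rectified), "R" (3x3) and "t" (3): a world point X has camera coordinates R X + t. Camera axes: x right, y down, z forward; pixel columns grow to the right and rows downward; lengths in m; the calibration is good to about 2 mm. A picture is of the moment at which its call begins: read the wrist's pose just before it. get_calibration takes no time and is no camera call; for the wrist camera it gives the pose at the moment of the call.
- workorder.close_job(): hands the job in; it is judged then, once.
The state is a dict: "time": time; "joint_positions": joint angles; "qd": joint speeds; "joint_torque": joint torques, N m; "position": TCP position; "tool_rot": TCP orientation; "ft_force": force on the tool from outside, world axes, zero at the start; "torque": the same for the moment, N m; "grip_width": opening from 0.0 (shut) to 1.0 (fully open); "grip_force": force on a finger pad.
Only numpy, scipy, OpenCV 4.12 (cv2) and the standard library are available. Lean on these libraries where they do the work, as an engineer would, in place of code of your own. Each camera call takes 0.05 s, during which the arm holds its last target. There are 200 camera calls.

### The job

Recharge the scale-inhibitor pot: swing its cover aside until the mouth is clear, then turn the jug, still standing on its round mat, until the spout points at the pot's mouth. Then take the jug by its handle and tip all five balls over the spout into the pot. Stand the empty jug back upright on the mat, then swing the cover fully shut again; leave the other things on the bench where they are.

Things in the scene. Friction and masses are not known exactly. Their poses are not given: they have to be found in the camera images.
- pot: Steel pot feeder bolted to the bench, never moves: upright round pot, 140 mm outside, on a 190 mm square plate 8 mm thick. Origin on the bench under the pot's centre, z up. On its +x side two copper pipes with blue-levered valves, up to 158 mm from the centre and 98 mm high; on its -y side, 92 mm from the centre, the cover's 14 mm hinge post, 125 mm high.
- mouth (a point): Centre of the pot's open mouth, level with its rim, 100 mm above the bench. The mouth is 132 mm wide inside, the wall 4 mm, the inner floor 88 mm below the rim.
- cover (a joint): Swing of the pot's round cover about the upright hinge post, rad: 0 shut (stop), growing anticlockwise from above, so it swings to the pot's -x side, then its -y side; stop at 2.3, mouth clear from 1.75. Turns level, drags about 1.3 N at the grab bar, stays where left. Steel disc 152 mm wide, 7 mm thick, top 108.5 mm above the bench.
- cover_hinge (a point): Point on the cover's hinge axis at the height of the grab bar (142.5 mm above the bench).
- cover_bar (a point): Middle of the grab bar on the cover: a level round bar 11 mm thick and 91 mm long, pointing at the hinge axis, its middle above the cover's centre, 92 mm from the hinge axis, 142.5 mm above the bench (clear gap of 28 mm under it; a 9 mm stanchion 34 mm to either side of its middle).
- mat: Flat round black rubber mat fixed to the bench, 170 mm in diameter, 3 mm thick; the jug stands on it. Origin on the bench under its centre.
- jug: Grey plastic measuring jug, 140 g (may vary by a fifth), standing near the middle of the mat. Origin: centre of its underside; z up along the jug, x towards the spout, the handle at -x. Foot 74 mm, mouth 104 mm in diameter, 100 mm high, wall 3 mm; the wall flares 8.5 degrees outwards. It slides and turns easily on the mat when its handle is pushed slowly, no higher than its middle.
- spout (a point): Tip of the jug's pouring spout, at (69, 0, 100) mm in the jug's frame.
- handle (a point): Grip point of the jug's strap handle at (-88, 0, 62) mm in the jug's frame: an upright flat-sided bar 10 mm thick (jug x), 16 mm wide (jug y), from 25 to 95 mm above the jug's foot, joined to the jug by level bridges 9 mm high at its top and bottom; 30 mm or more of free space between bar and jug.
- ball0: White glassy ball, 20 mm in diameter, 10 g, one of five lying in the jug; rolls easily. Origin at its centre.
- ball1: White glassy ball, 20 mm in diameter, 10 g, one of five lying in the jug; rolls easily. Origin at its centre.
- ball2: White glassy ball, 20 mm in diameter, 10 g, one of five lying in the jug; rolls easily. Origin at its centre.
- ball3: White glassy ball, 20 mm in diameter, 10 g, one of five lying in the jug; rolls easily. Origin at its centre.
- ball4: White glassy ball, 20 mm in diameter, 10 g, one of five lying in the jug; rolls easily. Origin at its centre.
- cup: Bystander: small grey dosing cup without spout or handle, 62 mm wide, 55 mm high, near the mat. Origin under its centre.
- clamp: Bystander: steel clamp ring of the pot, 124 mm outside, 14 mm high, lying on the bench near the pot. Origin under its centre.
- spanner: Bystander: spanner, 200 mm long, lying on the bench on the robot's side. Origin about the middle of its underside.
- brush: Bystander: hand brush, 200 mm long, lying at the left. Origin about the middle of its underside.
- can: Bystander: metal spray can, 52 mm wide, 170 mm high, standing behind pot and jug. Origin under its centre.
There are look-alikes about, which are no part of the job. Of the things that look like the mat, take the one that is farthest from the robot's base at the start.

How it is judged:
On the way, in this order (a step that is already met when the one before it is completed fails the run):
1. the cover is swung clear of the pot's mouth (at least 1.75 rad) (value of joint cover above 1.75 rad), for 0.2 s.
2. the jug, standing upright on its mat, has its spout pointing at the pot's mouth (the line through handle and spout passes within 65 mm of the mouth's centre) (horizontal distance between jug and mat below 0.045 m and angle between jug's own z axis and vertical below 0.08 rad and z of jug in the frame of mat below 0.008 m and x of pot in the frame of jug above 0.1 m and y of pot in the frame of jug between -0.065 and 0.065 m), for 0.2 s.
3. all five balls lie in the pot (horizontal distance between each of ball0, ball1, ball2, ball3, ball4 and pot below 0.066 m and z of each of ball0, ball1, ball2, ball3, ball4 in the frame of pot below 0.06 m), for 0.2 s.
4. the jug stands upright on its mat again (horizontal distance between jug and mat below 0.045 m and angle between jug's own z axis and vertical below 0.08 rad and z of jug in the frame of mat below 0.008 m), for 0.2 s.
At the end, for the whole second after the job is handed in: All five balls lie in the pot (below its rim), the jug stands upright (within 0.08 rad) and at rest on its mat, within 45 mm of the mat's centre (its whole foot on the mat), and the cover is shut (within 0.06 rad, about 5 mm at the grab bar) (all of step 3 and all of step 4 and value of joint cover below 0.06 rad and linear speed of jug below 0.02 m/s and velocity of joint cover below 0.05 rad/s); the robot touches nothing.
It fails at once if a bystander (cup, clamp ring, spanner, brush or can) is shifted or knocked over (its origin moves more than 30 mm) (distance of any of cup, clamp, spanner, brush, can from where it was at the start of the episode above 0.03 m).
It also fails if it takes over 72 s, if anything falls off the work surface, if the arm or the gripper's body presses on something with over 40 N, if the wrist force passes 120 N, or if a joint passes its speed limit or range.

## Working session

There is one attempt and no reset: what is moved stays moved. The work goes in short steps, Python scripts to look and compute and a tool call to move; the robot and the scene stay as the last step left them, time stands still between calls to the robot, and variables do not carry over. Pictures are saved under pics/ and viewed, at most 10 in all, crops included, and the job is handed in when it is done.

Besides the shell and the picture viewer there is one more tool, called after ">>>" as name(argument=value, ...), one argument or row to a line, values as JSON. move_arm: Moves the arm, as the interface text tells. Its arguments: {"type":"object","properties":{"slide":{"type":"array","items":{"type":"array","items":{"type":"number"}}},"roll":{"type":"array","items":{"type":"number"}},"gripper":{"type":"number"},"squeeze":{"type":"number"}},"required":["slide","roll"]}

```bash
ls; mkdir -p pics; python3 - <<'E'
from bench import monitor,cams
import cv2
s=monitor.get_state();print({k:s[k] for k in s})
for n in("scene","top"):
    im=cams.get_image(n);cv2.imwrite(f"pics/{n}0.png",im[:,:,::-1]);c=cams.get_calibration(n);print(n,c)
E
```

```text
pics
{'time': 0.0, 'joint_positions': array([-1.21487774,  0.32181516, -0.07008869,  1.45168173,  0.02261042,
        1.37083134, -0.05690404]), 'qd': array([ 3.14359126e-05,  5.39444992e-04,  5.41252013e-04,  1.75581895e-04,
       -2.68357058e-04, -1.79619809e-03,  5.68829453e-04]), 'joint_torque': array([-2.96772059e-04, -4.91269076e+01, -4.03943919e-01, -3.12532103e+01,
       -6.37527765e-02,  4.36415698e-02,  1.59732731e-04]), 'position': array([0.21773873, 0.6118405 , 0.22146329]), 'tool_rot': array([-5.34228834e-01, -3.09560920e+00,  3.04039555e-03]), 'ft_force': array([ 0.64028772, -0.08453443, -0.33303988]), 'torque': array([-0.00248231,  0.01088152, -0.01958357]), 'grip_force': 0.0, 'grip_width': 1.0023824638828696}
scene {'mtx': array([[443.13513113,   0.        , 252.68537617],
       [  0.        , 443.13513113, 192.46862368],
       [  0.        ,   0.        ,   1.        ]]), 'dist_coeffs': array([-0.09540375,  0.        ,  0.        ,  0.        ,  0.        ]), 'R': array([[ 0.88309027,  0.46919153, -0.00329829],
       [ 0.2901935 , -0.55168542, -0.78194049],
       [-0.36869947,  0.6895669 , -0.62334436]]), 't': array([-0.50525641, -0.00278257,  1.61847759])}
top {'mtx': array([[395.69176798,   0.        , 258.95228709],
       [  0.        , 395.69176798, 190.04087319],
       [  0.        ,   0.        ,   1.        ]]), 'dist_coeffs': array([0.01841326, 0.        , 0.        , 0.        , 0.        ]), 'R': array([[ 7.82830755e-04, -9.99493740e-01, -3.18064501e-02],
       [-9.86990222e-01,  4.34153715e-03, -1.60721662e-01],
       [ 1.60778384e-01,  3.15184731e-02, -9.86487150e-01]]), 't': array([0.11495608, 0.52449742, 1.12449376])}
```

```bash
python3 - <<'E'
import cv2
for n in("scene","top"):
    im=cv2.imread(f"pics/{n}0.png");cv2.imwrite(f"pics/{n}0b.png",cv2.resize(im,(800,600),interpolation=cv2.INTER_CUBIC))
E
```

```text
(no output)
```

View pics/scene0b.png

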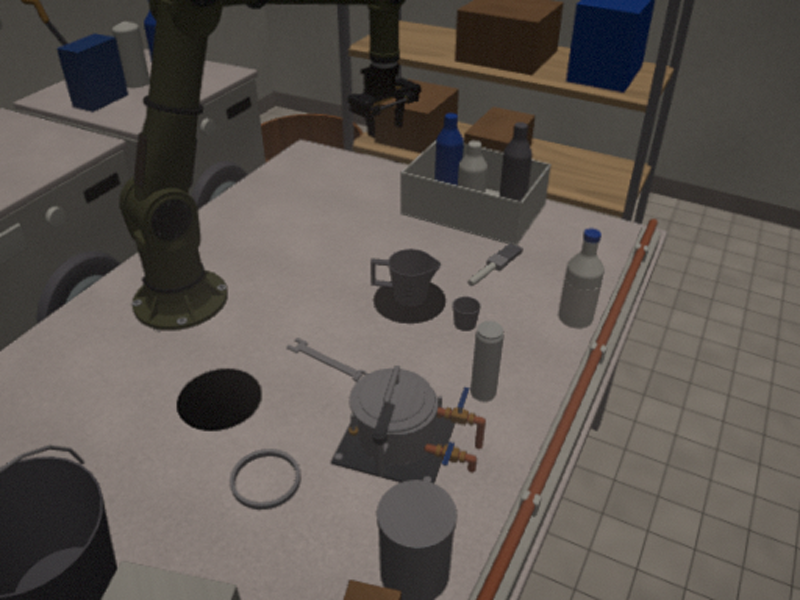

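View pics/top0b.png

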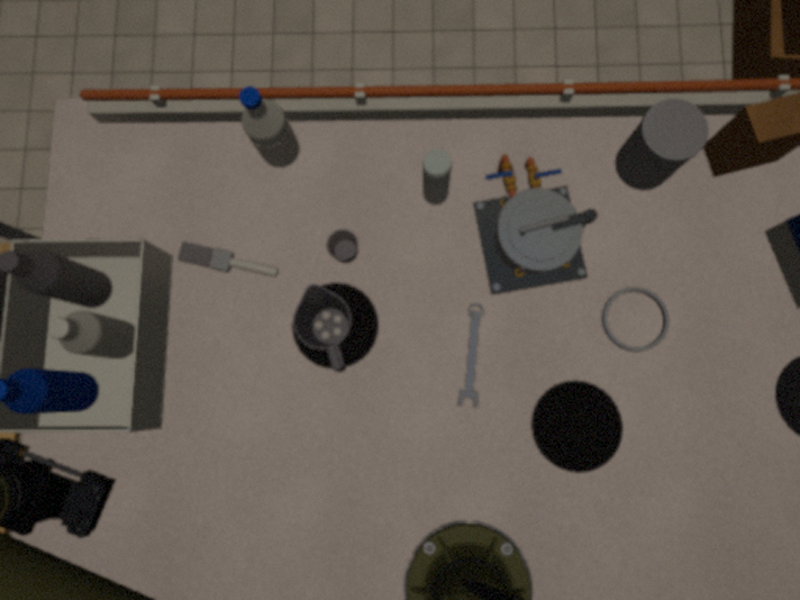

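The scene picture shows the jug on its mat at about (410,290) and a bare black disc at (220,398). In the top picture the black discs are A (335,325), under the jug, and B (577,426), bare. A third dark shape is cut off at the edge, at (795,395). A is farther from the base at (468,580) and carries the jug, so I take A as the mat. I'll confirm it in an enlarged crop.

```bash
cat > h.py <<'E'
import numpy as np,cv2
from bench import monitor,cams
from scipy.spatial.transform import Rotation as Ro
def ray(n,uv,z,c=None):
    c=c or cams.get_calibration(n)
    p=cv2.undistortPoints(np.array(uv,float).reshape(-1,1,2),c["mtx"],c["dist_coeffs"]).reshape(-1,2)
    d=np.c_[p,np.ones(len(p))]@c["R"]; o=-c["R"].T@c["t"]
    return o+d*((np.array(z)-o[2])/d[:,2])[:,None]
def proj(n,X,c=None):
    c=c or cams.get_calibration(n)
    return cv2.projectPoints(np.array(X,float),cv2.Rodrigues(c["R"])[0],np.array(c["t"]),c["mtx"],c["dist_coeffs"])[0].reshape(-1,2)
def crop(im,x,y,w,h,s,f):
    cv2.imwrite(f,cv2.resize(im[y:y+h,x:x+w],None,fx=s,fy=s,interpolation=cv2.INTER_CUBIC))
E
python3 - <<'E'
from h import *
im=cv2.imread("pics/top0.png")
im=cv2.convertScaleAbs(im,alpha=1.6,beta=10)
crop(im,180,90,220,150,3.6,"pics/crop0.png")
up=lambda a:[((x+.5)/1.5625-.5,(y+.5)/1.5625-.5) for x,y in a]
print(ray("top",up([(335,325),(577,426),(345,250),(635,320),(470,355)]),[.003,.003,0,0,0]).round(3))
E
```

```text
[[ 0.477  0.252  0.003]
 [ 0.286 -0.207  0.003]
 [ 0.628  0.235  0.   ]
 [ 0.486 -0.327  0.   ]
 [ 0.419 -0.01   0.   ]]
```

View pics/crop0.png

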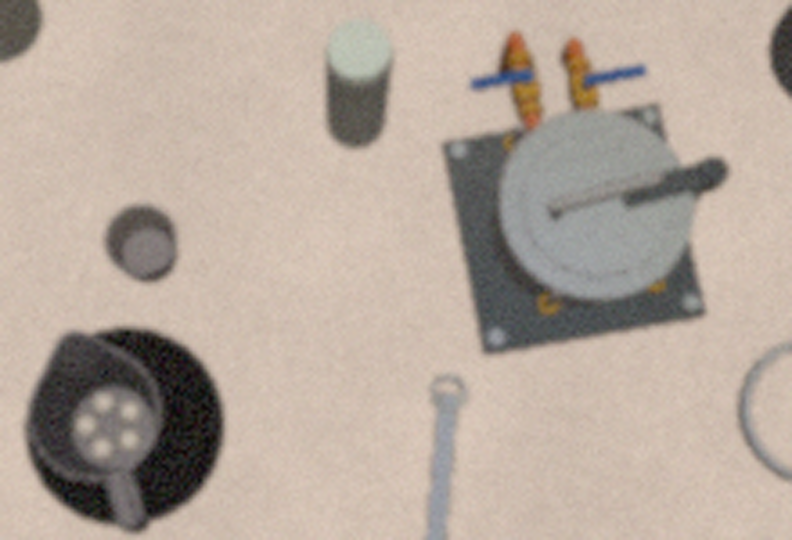

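The crop shows mat A as a black disc spanning (27..223, 328..524), with the grey jug standing on it. It holds five white balls, its spout is at (70,337) and its handle end is at (133,522). The bare disc B is a decoy. The pot plate has corners (445,143), (657,105), (704,313), (486,352), and the hinge-post top is at about (715,172).

```bash
cat > m0.py <<'E'
from h import *
from scipy.optimize import least_squares
up=lambda a:np.array([((x+.5)/3.6-.5+180,(y+.5)/3.6-.5+90) for x,y in a])
pc=ray("top",up([(445,143),(657,105),(704,313),(486,352)]),[.008]*4)
print("plate",pc.round(3),pc.mean(0).round(4),np.linalg.norm(np.diff(pc,axis=0),axis=1).round(3))
h=ray("top",up([(715,172),(597,205),(556,211)]),[.13,.1085,.1425]);print("hinge,cover,barend",h.round(3))
j=ray("top",up([(125,426),(115,427),(70,337),(133,523)]),[.003,.006,.103,.1]);print("mat,jugfloor,spout,handleend",j.round(3))
d=j[2]-j[3];print(np.hypot(*d[:2]),np.arctan2(d[1],d[0]))
# bits: clamp, cup, can, spanner
b=ray("top",up([(140,275),(355,122)]),[0,0]);print(b.round(3))
# dark-mat mask
E
python3 m0.py
```

```text
plate [[ 0.721 -0.023  0.008]
 [ 0.753 -0.205  0.008]
 [ 0.57  -0.237  0.008]
 [ 0.538 -0.054  0.008]] [ 0.6457 -0.1297  0.008 ] [0.186 0.186 0.186]
hinge,cover,barend [[ 0.657 -0.218  0.13 ]
 [ 0.637 -0.132  0.109]
 [ 0.623 -0.094  0.143]]
mat,jugfloor,spout,handleend [[0.477 0.251 0.003]
 [0.475 0.259 0.006]
 [0.535 0.281 0.103]
 [0.39  0.229 0.1  ]]
0.15400716686589078 0.3431493007067463
[[0.608 0.241 0.   ]
 [0.744 0.055 0.   ]]
```

```bash
cat > model.py <<'E'
from h import *
P=np.array([.6457,-.1297]);py=.168;J=np.array([.474,.259]);jy=.343;M=np.array([.477,.251])
r2=lambda a:np.array([[np.cos(a),-np.sin(a)],[np.sin(a),np.cos(a)]])
H=P+r2(py)@[0,-.092]
def bar(a,s): return np.r_[H+r2(py+a)@[0,.092+s],.1425]
def jp(x,y,z,J=J,jy=jy): return np.r_[J+r2(jy)@[x,y],z+.003]
def pts(a=.1): 
    return np.array([bar(a,.0455),bar(a,-.0455),bar(a,0)+[0,0,.0055],np.r_[H,.125],np.r_[P,.1],jp(.069,0,.1),jp(-.093,0,.095),jp(-.093,0,.025),jp(.0,.052,.1),jp(0,-.052,.1),np.r_[M,.003]])
E
python3 - <<'E'
from model import *
out=[]
for n,(x,y,w,h) in {"scene":(220,140,150,200),"top":(180,90,220,150)}.items():
    im=cv2.convertScaleAbs(cv2.imread(f"pics/{n}0.png"),alpha=1.6,beta=10)
    s=2.6 if n=="top" else 3
    c=cv2.resize(im[y:y+h,x:x+w],None,fx=s,fy=s,interpolation=cv2.INTER_CUBIC)
    for i,p in enumerate(proj(n,pts())):
        q=((p-[x,y]+.5)*s-.5).astype(int);cv2.drawMarker(c,tuple(map(int,q)),(0,0,255) if i!=3 else (255,0,0),cv2.MARKER_CROSS,9,1)
    out.append(c)
hh=max(o.shape[0] for o in out)
c=np.hstack([cv2.copyMakeBorder(o,0,hh-o.shape[0],0,0,cv2.BORDER_CONSTANT) for o in out]);c=c[:, :] 
print(c.shape);s=min(800/c.shape[1],600/c.shape[0],1);cv2.imwrite("pics/ov.png",cv2.resize(c,None,fx=s,fy=s))
E
```

```text
(600, 1022, 3)
```

View pics/ov.png

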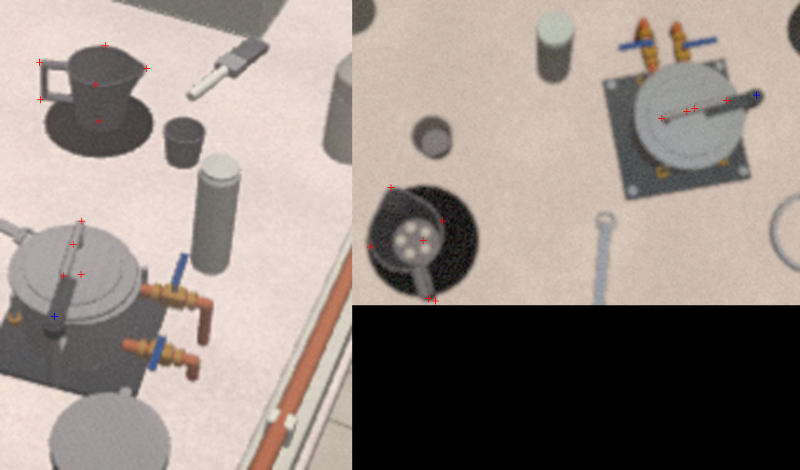

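The projected model points land on the bar ends, hinge post, spout, handle and mat to within about 3 mm in both cameras. The cover starts about 0.1 rad open. Next I'll plan the reach to the bar.

```bash
cat > plan.py <<'E'
from model import *
def cur():
    s=monitor.get_state();return s,np.array(s["position"]),Ro.from_rotvec(s["tool_rot"])
def yang(R): v=R.apply([0,1,0]);return np.degrees(np.arctan2(v[1],v[0]))
def rel(p,ya,base=None):
    s,p0,R0=base or cur()
    d=R0.inv().apply(np.array(p)-p0)*100
    # tool z down: +roll turns clockwise seen from above
    roll=-np.radians((ya-yang(R0)+180)%360-180)
    return d.round(2).tolist(),round(float(roll),3)
E
python3 - <<'E'
from plan import *
s,p,R=cur();print(p.round(4),yang(R).round(2),R.as_matrix().round(3).tolist())
b=bar(.1,0);print(b,rel([b[0],b[1],.21],6),rel([b[0],b[1],.1245],6))
E
```

```text
[0.2177 0.6119 0.2216] 70.42 [[-0.942, 0.335, -0.0], [0.335, 0.942, -0.002], [-0.0, -0.002, -1.0]]
[ 0.63672149 -0.13168892  0.1425    ] ([-64.4, -56.02, 1.26], 1.124) ([-64.4, -56.0, 9.81], 1.124)
```

>>> move_arm(
  slide=[
    [-4, -3.5, 0.5],
    [-8, -7, 0.8],
    [-12, -10.5, 1],
    [-16, -14, 1],
    [-20, -17.4, 1],
    [-24, -20.9, 1],
    [-28, -24.4, 1],
    [-32, -27.9, 1],
    [-36, -31.4, 1],
    [-40, -34.8, 1],
    [-44, -38.3, 1],
    [-48, -41.8, 1],
    [-52, -45.3, 1],
    [-56, -48.7, 1],
    [-60, -52.2, 1],
    [-62.5, -54.4, 1],
    [-64, -55.7, 1],
    [-64.4, -56, 1],
    [-64.4, -56, 1],
    [-64.4, -56, 1],
  ],
  roll=[0.06, 0.12, 0.18, 0.24, 0.3, 0.36, 0.42, 0.48, 0.54, 0.6, 0.68, 0.75, 0.82, 0.89, 0.96, 1.03, 1.1, 1.12, 1.12, 1.12],
  gripper=6,
)

```text
time: 2.1
position: [0.6366, -0.1293, 0.212]
tool_rot: [-2.093, -2.34, -0.0]
ft_force: [0.1, 0.4, 0.3]
grip_width: 0.689
grip_force: 0.0
```

```bash
python3 - <<'E'
from plan import *
s,p,R=cur();print(s["time"],p.round(4),yang(R).round(2),s["joint_positions"].round(2))
b=bar(.1,0);print(rel([b[0],b[1],.1245],6))
im=cams.get_image("wrist");c=cams.get_calibration("wrist")
for q in proj("wrist",[bar(.1,.0455),bar(.1,-.0455),bar(.1,0)],c): cv2.drawMarker(im,tuple(int(v) for v in q),(255,0,0),cv2.MARKER_CROSS,9,1)
cv2.imwrite("pics/w1.png",im[:,:,::-1])
E
```

```text
2.1 [ 0.6366 -0.1293  0.212 ] 6.37 [-0.33  0.37  0.63  1.49 -0.22  1.36  0.43]
([-0.25, -0.01, 8.75], 0.006)
```

View pics/w1.png

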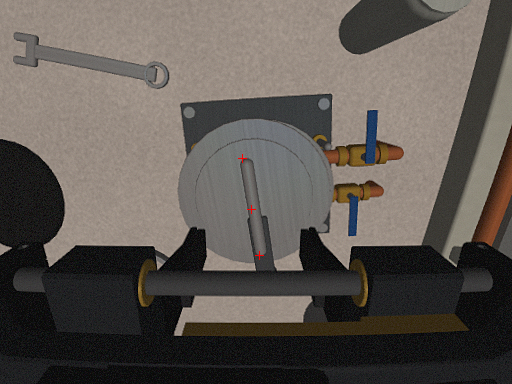

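The wrist view shows the bar running from (246,160) to (263,250), within about 3 mm of the model crosses. The fingers straddle it, so I'll descend.

>>> move_arm(
  slide=[
    [-0.2, 0, 3],
    [-0.2, 0.1, 6],
    [-0.2, 0.1, 8.7],
    [-0.2, 0.1, 8.7],
  ],
  roll=[0, 0, 0, 0],
)

```text
time: 2.55
position: [0.6353, -0.1294, 0.1217]
tool_rot: [-2.088, -2.338, 0.004]
ft_force: [0.2, 0.8, 0.1]
grip_width: 0.691
grip_force: 0.0
```

```bash
python3 - <<'E'
from plan import *
b0=cur();print(b0[0]["time"],b0[1].round(4),yang(b0[2]).round(2),b0[0]["ft_force"])
A=np.linspace(.1,2.05,28)
S=[];L=[]
for i,a in enumerate(A):
    b=bar(a,0);lag=9+7*i/27
    d,r=rel([b[0],b[1],.1245],np.degrees(py+a)-lag,b0);S.append([round(d[0],1),round(d[1],1),round(d[2],1)]);L.append(round(r,2))
print(S[1:]);print(L[1:])
E
```

```text
2.55 [ 0.6353 -0.1294  0.1217] 6.45 [0.23830273 0.84532566 0.05981102]
[[-0.4, -0.5, -0.3], [-0.5, -1.2, -0.3], [-0.8, -1.8, -0.3], [-1.0, -2.4, -0.3], [-1.3, -3.0, -0.3], [-1.7, -3.6, -0.3], [-2.1, -4.1, -0.2], [-2.5, -4.6, -0.2], [-3.0, -5.1, -0.2], [-3.5, -5.5, -0.2], [-4.0, -5.9, -0.2], [-4.5, -6.3, -0.2], [-5.1, -6.6, -0.2], [-5.7, -6.9, -0.2], [-6.3, -7.2, -0.2], [-7.0, -7.3, -0.2], [-7.6, -7.5, -0.2], [-8.3, -7.6, -0.2], [-8.9, -7.7, -0.2], [-9.6, -7.7, -0.3], [-10.3, -7.6, -0.3], [-10.9, -7.5, -0.3], [-11.6, -7.4, -0.3], [-12.2, -7.2, -0.3], [-12.8, -7.0, -0.3], [-13.4, -6.7, -0.3], [-14.0, -6.4, -0.3]]
[-0.07, -0.13, -0.2, -0.27, -0.34, -0.41, -0.47, -0.54, -0.61, -0.68, -0.74, -0.81, -0.88, -0.95, -1.01, -1.08, -1.15, -1.22, -1.28, -1.35, -1.42, -1.49, -1.55, -1.62, -1.69, -1.76, -1.83]
```

>>> move_arm(
  slide=[
    [0, 0, 0],
    [0, 0, -0.2],
    [-0.4, -0.8, -0.2],
    [-0.8, -1.8, -0.2],
    [-1.1, -2.7, -0.2],
    [-1.7, -3.6, -0.2],
    [-2.3, -4.4, -0.2],
    [-3.0, -5.1, -0.2],
    [-3.7, -5.7, -0.2],
    [-4.5, -6.3, -0.2],
    [-5.4, -6.8, -0.2],
    [-6.3, -7.2, -0.2],
    [-7.3, -7.4, -0.2],
    [-8.3, -7.6, -0.2],
    [-9.3, -7.7, -0.2],
    [-10.3, -7.6, -0.2],
    [-11.3, -7.4, -0.2],
    [-12.2, -7.2, -0.2],
    [-13.1, -6.9, -0.2],
    [-14, -6.4, -0.2],
  ],
  roll=[0, 0, -0.1, -0.2, -0.3, -0.41, -0.51, -0.61, -0.71, -0.81, -0.91, -1.01, -1.12, -1.22, -1.32, -1.42, -1.52, -1.62, -1.72, -1.83],
  gripper=2,
  squeeze=5,
)

```text
time: 4.55
position: [0.5912, -0.2782, 0.1299]
tool_rot: [-0.583, 3.084, 0.001]
ft_force: [0.3, 3.2, 1.2]
grip_width: 0.227
grip_force: 1.1
```

```bash
python3 - <<'E'
from plan import *
b0=cur();s=b0[0];print(s["time"],b0[1].round(4),yang(b0[2]).round(2),s["ft_force"].round(1),s["joint_positions"].round(2),s["grip_width"]*8.7,bar(2.05,0))
# next: rise, then go above handle
h=jp(-.088,0,0);ya=np.degrees(jy)+90
print("up",rel([b0[1][0],b0[1][1],.2],yang(b0[2])),"handle hi",h,rel([h[0],h[1],.2],ya))
E
```

```text
4.55 [ 0.5912 -0.2782  0.1299] 111.4 [0.3 3.2 1.2] [ 0.1   0.4   0.38  1.57 -0.16  1.2   2.46] 1.9714053585829021 [ 0.58768828 -0.27587688  0.1425    ]
up ([-0.02, -0.0, -7.01], -0.0) handle hi [0.391126   0.22940438 0.003     ] ([0.08, 54.56, -7.01], 0.031)
```

>>> move_arm(
  slide=[
    [0, 0, 0],
    [0, 0, -2],
    [0, 0, -5],
    [0, 0, -7],
    [0, 4, -7],
    [0, 8, -7],
    [0, 12, -7],
    [0, 16, -7],
    [0, 20, -7],
    [0, 24, -7],
    [0, 28, -7],
    [0, 32, -7],
    [0, 36, -7],
    [0, 40, -7],
    [0, 44, -7],
    [0, 48, -7],
    [0, 51, -7],
    [0, 53.5, -7],
    [0.1, 54.5, -7],
    [0.1, 54.5, -7],
  ],
  roll=[0, 0, 0, 0, 0, 0, 0, 0, 0, 0, 0, 0, 0, 0, 0, 0.02, 0.03, 0.03, 0.03, 0.03],
  gripper=6.5,
)

```text
time: 6.55
position: [0.3924, 0.2299, 0.1984]
tool_rot: [-0.53, 3.095, 0.0]
ft_force: [0.7, -0.7, 1.4]
grip_width: 0.744
grip_force: 0.0
```

```bash
python3 - <<'E'
from plan import *
b0=cur();s=b0[0];print(s["time"],b0[1].round(4),yang(b0[2]).round(2),s["joint_positions"].round(2))
c=cams.get_calibration("wrist");im=cams.get_image("wrist");t=cams.get_image("top")
cv2.imwrite("pics/w2raw.png",im[:,:,::-1])
for q in proj("wrist",[jp(.069,0,.1),jp(-.083,0,.095),jp(-.093,0,.095),jp(0,.052,.1),jp(0,-.052,.1)],c): cv2.drawMarker(im,tuple(int(v) for v in q),(255,0,0),cv2.MARKER_CROSS,9,1)
x,y,w,h=270,90,130,130
cc=cv2.convertScaleAbs(cv2.resize(t[y:y+h,x:x+w],(288,288)),alpha=1.6)
for q in (proj("top",[bar(2,.0455),bar(2,-.0455),np.r_[P,.1]])-[x,y]+.5)*288/130: cv2.drawMarker(cc,tuple(int(v) for v in q),(255,0,0),cv2.MARKER_CROSS,9,1)
o=np.zeros((384,800,3),np.uint8);o[:,:512]=cv2.convertScaleAbs(im,alpha=1.3);o[:288,512:]=cc
cv2.imwrite("pics/w2.png",o[:,:,::-1])
E
```

```text
6.55 [0.3924 0.2299 0.1984] 109.44 [-0.49 -0.08 -0.09  1.94 -0.01  1.27  1.33]
```

View pics/w2.png

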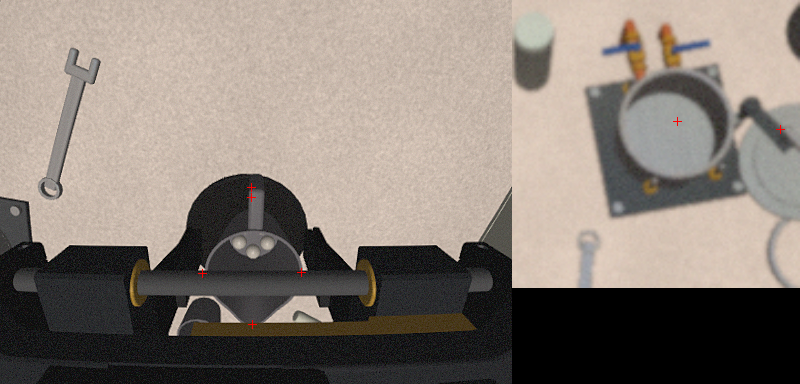

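Step 1 looks met: the inset shows the cover swung well off the mouth. The handle at (257,188-230) sits between the fingers, and the jug rim is centred at about 253. I'll descend and grip.

>>> move_arm(
  slide=[
    [0.3, 0, 4],
    [0.3, 0.1, 8],
    [0.3, 0.1, 11],
    [0.3, 0.1, 13.5],
    [0.3, 0.1, 15],
    [0.3, 0.1, 15.5],
    [0.3, 0.1, 15.5],
  ],
  roll=[0, 0, 0, 0, 0, 0, 0],
)

```text
time: 7.35
position: [0.3899, 0.2277, 0.0423]
tool_rot: [0.525, -3.097, 0.001]
ft_force: [0.2, 0.2, 1.0]
grip_width: 0.748
grip_force: 0.0
```

>>> move_arm(
  slide=[
    [0, 0, 0],
    [0, 0, 0],
    [0, 0, 0],
    [0, 0, 0],
    [0, 0, 0],
    [0, 0, 0],
    [0, 0, 0],
    [0, 0, 0],
  ],
  roll=[0, 0, 0, 0, 0, 0, 0, 0],
  gripper=1,
  squeeze=12,
)

```text
time: 8.15
position: [0.3894, 0.2291, 0.0426]
tool_rot: [0.529, -3.097, -0.0]
ft_force: [-0.4, 0.2, 1.4]
grip_width: 0.187
grip_force: 12.0
```

```bash
python3 - <<'E'
from plan import *
b0=cur();s=b0[0];print(s["time"],b0[1].round(4),yang(b0[2]).round(2),s["ft_force"].round(1),s["grip_width"]*87,s["grip_force"])
# rotation about jug centre, handle radius from TCP
y0=yang(b0[2]);jy0=np.radians(y0-90);Jc=b0[1][:2]+.090*np.array([np.cos(jy0),np.sin(jy0)])
want=np.arctan2(*(P-Jc)[::-1]);print("jug",Jc,jy0,want)
S=[];L=[]
for a in np.linspace(jy0,want,19)[1:]:
    q=Jc-.090*np.array([np.cos(a),np.sin(a)])
    d,r=rel([*q,b0[1][2]],np.degrees(a)+90,b0);S.append([round(v,1) for v in d]);L.append(round(r,2))
print(S);print(L)
E
```

```text
8.15 [0.3894 0.2291 0.0426] 109.39 [-0.4  0.2  1.4] 16.250873928162726 12.001158643397503
jug [0.47429307 0.25899612] 0.33844642954958265 -1.1554693214508156
[[-0.0, 0.8, 0.0], [-0.1, 1.5, 0.0], [-0.3, 2.2, 0.0], [-0.5, 2.9, 0.0], [-0.8, 3.6, 0.0], [-1.1, 4.3, 0.0], [-1.5, 4.9, 0.0], [-1.9, 5.5, 0.0], [-2.4, 6.1, 0.0], [-2.9, 6.6, 0.0], [-3.5, 7.1, 0.0], [-4.1, 7.5, 0.0], [-4.8, 7.9, 0.0], [-5.4, 8.3, 0.0], [-6.1, 8.5, 0.0], [-6.8, 8.7, 0.0], [-7.6, 8.9, 0.0], [-8.3, 9.0, 0.0]]
[0.08, 0.17, 0.25, 0.33, 0.41, 0.5, 0.58, 0.66, 0.75, 0.83, 0.91, 1.0, 1.08, 1.16, 1.25, 1.33, 1.41, 1.49]
```

The grip opening reads 16 mm, which is the handle width. I'll turn the jug about its own centre.

>>> move_arm(
  slide=[
    [0, 0.8, 0],
    [-0.1, 1.5, 0],
    [-0.3, 2.2, 0],
    [-0.5, 2.9, 0],
    [-0.8, 3.6, 0],
    [-1.1, 4.3, 0],
    [-1.5, 4.9, 0],
    [-1.9, 5.5, 0],
    [-2.4, 6.1, 0],
    [-2.9, 6.6, 0],
    [-3.5, 7.1, 0],
    [-4.1, 7.5, 0],
    [-4.8, 7.9, 0],
    [-5.4, 8.3, 0],
    [-6.1, 8.5, 0],
    [-6.8, 8.7, 0],
    [-7.6, 8.9, 0],
    [-8.3, 9, 0],
    [-8.3, 9, 0],
    [-8.3, 9, 0],
  ],
  roll=[0.08, 0.17, 0.25, 0.33, 0.41, 0.5, 0.58, 0.66, 0.75, 0.83, 0.91, 1.0, 1.08, 1.16, 1.25, 1.33, 1.41, 1.49, 1.49, 1.49],
)

```text
time: 10.15
position: [0.438, 0.3419, 0.0426]
tool_rot: [1.708, 2.637, 0.001]
ft_force: [-0.2, 1.3, 0.8]
grip_width: 0.18
grip_force: 12.0
```

>>> move_arm(
  slide=[
    [0, 0, 0],
    [0, 0, 0],
    [0, 0, 0],
    [0, 0, 0],
  ],
  roll=[0, 0, 0, 0],
  squeeze=50,
)

```text
time: 10.55
position: [0.4378, 0.3413, 0.0426]
tool_rot: [-1.71, -2.635, -0.0]
ft_force: [0.7, 1.2, 0.8]
grip_width: 0.177
grip_force: 50.0
```

```bash
python3 - <<'E'
from plan import *
b0=cur();s=b0[0];print(s["time"],b0[1].round(4),yang(b0[2]).round(2),s["ft_force"].round(1),s["torque"].round(2),s["grip_width"]*87,s["grip_force"])
t=cams.get_image("top");sc=cams.get_image("scene")
y=yang(b0[2]);a=np.radians(y-90);Jc=b0[1][:2]+.090*np.array([np.cos(a),np.sin(a)]);print(Jc,a,np.arctan2(*(P-Jc)[::-1]))
o=[]
for n,im,(x,yy,w,h) in (("top",t,(170,130,100,120)),("scene",sc,(210,130,100,120))):
    c=cv2.convertScaleAbs(cv2.resize(im[yy:yy+h,x:x+w],None,fx=4,fy=4,interpolation=cv2.INTER_CUBIC),alpha=1.6)
    for q in (proj(n,[jp(.069,0,.1,Jc,a),jp(0,0,.003,Jc,a),jp(0,.052,.1,Jc,a),jp(0,-.052,.1,Jc,a),np.r_[M,.003]])-[x,yy]+.5)*4: cv2.drawMarker(c,tuple(int(v) for v in q),(255,0,0),cv2.MARKER_CROSS,9,1)
    o.append(c)
cv2.imwrite("pics/t3.png",np.hstack(o)[:,:,::-1])
E
```

```text
10.55 [0.4378 0.3413 0.0426] 24.02 [0.7 1.2 0.8] [ 0.19 -0.03  0.14] 15.3841458531292 50.00991628970951
[0.47448074 0.25913958] -1.1514953974248643 -1.1560097070118238
```

View pics/t3.png

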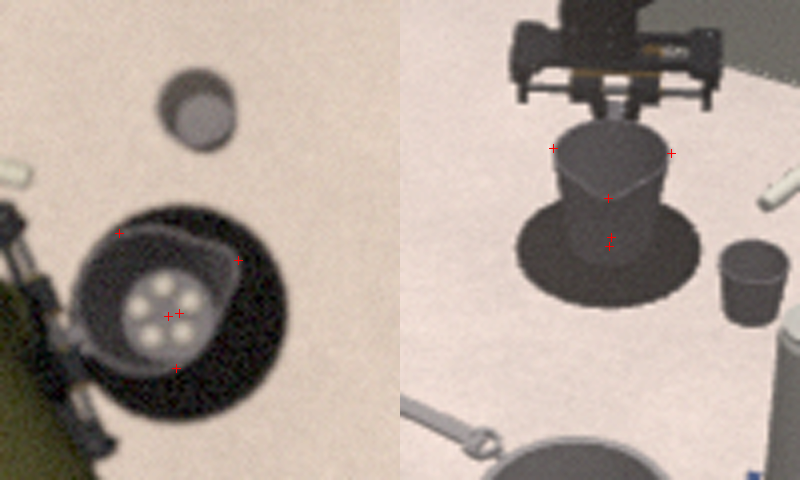

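The spout points down the line to the pot at (608,198) in the right half. The jug is upright and all five balls are inside, so step 2 is met. I'll lift with a firm grip, keeping a scene background for later comparison.

```bash
python3 - <<'E'
from plan import *
for n in("scene","top"): cv2.imwrite(f"pics/bg_{n}.png",cams.get_image(n)[:,:,::-1])
E
```

>>> move_arm(
  slide=[
    [0, 0, -0.3],
    [0, 0, -1],
    [0, 0, -2],
    [0, 0, -3.5],
    [0, 0, -5.5],
    [0, 0, -8],
    [0, 0, -10.5],
    [0, 0, -13],
    [0, 0, -15.5],
    [0, 0, -18],
    [0, 0, -20.5],
    [0, 0, -22],
    [0, 0, -23],
    [0, 0, -23],
  ],
  roll=[0, 0, 0, 0, 0, 0, 0, 0, 0, 0, 0, 0, 0, 0],
  squeeze=60,
)

```text
time: 12.15
position: [0.4383, 0.3418, 0.2741]
tool_rot: [1.711, 2.634, 0.004]
ft_force: [-0.4, -0.7, -2.6]
grip_width: 0.18
grip_force: 60.0
```

```bash
cat > tilt.py <<'E'
from plan import *
# jug outline points relative to grip, tilted th (spout down), in vertical plane of d
def jugpts(th,gz=.0586,g=None,a=None):
    n=np.linspace(0,2*np.pi,40);Q=[]
    for z in np.linspace(0,.1,8):
        r=.037+.015*z/.1;Q.append(np.c_[r*np.cos(n),r*np.sin(n),np.full(40,z)])
    Q=np.vstack(Q+[np.array([[.069,0,.1]])])-[-.088,0,gz]
    c,s=np.cos(th),np.sin(th);X=np.c_[Q[:,0]*c+Q[:,2]*s,Q[:,1],-Q[:,0]*s+Q[:,2]*c]
    return np.c_[X[:,:2]@r2(a).T+g[:2],X[:,2]+g[2]]
def fit(bgs=("bg_scene",),save=None):
    s,p,R=cur();g=p+[0,0,.019];a=np.radians(yang(R)-90)
    res={}
    for n in("scene","top"):
        im=cams.get_image(n)[:,:,::-1].copy();bg=cv2.imread(f"pics/bg_{n}.png")
        if save: cv2.imwrite(f"pics/{save}_{n}.png",im)
        m=cv2.absdiff(cv2.GaussianBlur(im,(5,5),0),cv2.GaussianBlur(bg,(5,5),0)).max(2)>14
        sc=[]
        for th in np.radians(np.arange(-10,125,3)):
            q=proj(n,jugpts(th,g=g,a=a)).astype(np.int32)
            k=np.zeros(m.shape,np.uint8);cv2.fillConvexPoly(k,cv2.convexHull(q),1)
            ring=cv2.dilate(k,np.ones((13,13)))-cv2.dilate(k,np.ones((3,3)))
            sc.append((m[k>0].mean()-m[ring>0].mean()))
        i=int(np.argmax(sc));res[n]=(-10+3*i,round(max(sc),2),[(-10+3*j,round(sc[j],2)) for j in range(0,45,5)])
    print(s["time"],p.round(4),yang(R).round(1),s["ft_force"].round(1),s["torque"].round(3),"grip",round(s["grip_width"]*87,1),s["grip_force"])
    for k in res: print(k,res[k])
E
python3 -c "
from tilt import *
fit()"
```

```text
12.15 [0.4383 0.3418 0.2741] 24.0 [-0.4 -0.7 -2.6] [0.082 0.091 0.064] grip 15.7 59.996588956564665
scene (-10, np.float64(0.21), [(-10, np.float64(0.21)), (5, np.float64(0.17)), (20, np.float64(0.03)), (35, np.float64(-0.08)), (50, np.float64(-0.16)), (65, np.float64(-0.16)), (80, np.float64(-0.14)), (95, np.float64(-0.14)), (110, np.float64(-0.12))])
top (-4, np.float64(0.37), [(-10, np.float64(0.33)), (5, np.float64(0.33)), (20, np.float64(0.23)), (35, np.float64(0.13)), (50, np.float64(-0.02)), (65, np.float64(0.03)), (80, np.float64(0.19)), (95, np.float64(0.16)), (110, np.float64(-0.02))])
```

>>> move_arm(
  slide=[
    [-0.5, 0, 0],
    [-1.5, 0, 0],
    [-3.5, 0, 0],
    [-6.5, 0, 0],
    [-10, 0, 0],
    [-13.5, 0, 0],
    [-17, 0, 0],
    [-20.5, 0, 0],
    [-24, -0.1, 0],
    [-27.5, -0.1, 0],
    [-31, -0.1, 0],
    [-34.5, -0.2, 0],
    [-38, -0.2, 0],
    [-41, -0.2, 0],
    [-43.5, -0.2, 0],
    [-45.3, -0.2, 0],
    [-46.5, -0.2, 0],
    [-47, -0.2, 0],
    [-47, -0.2, 0],
    [-47, -0.2, 0],
  ],
  roll=[0, 0, 0, 0, 0, 0, 0, 0, 0, 0, 0, 0, 0, 0, 0, 0, 0, 0, 0, 0],
)

```text
time: 14.25
position: [0.6271, -0.0875, 0.2724]
tool_rot: [-1.709, -2.635, -0.001]
ft_force: [0.3, 0.2, -2.1]
grip_width: 0.175
grip_force: 60.0
```

```bash
python3 -c "
from tilt import *
fit()"
```

```text
14.25 [ 0.6271 -0.0875  0.2724] 24.1 [ 0.3  0.2 -2.1] [ 0.161  0.086 -0.042] grip 15.2 59.9969176389277
scene (5, np.float64(0.75), [(-10, np.float64(0.49)), (5, np.float64(0.75)), (20, np.float64(0.71)), (35, np.float64(0.7)), (50, np.float64(0.58)), (65, np.float64(0.56)), (80, np.float64(0.59)), (95, np.float64(0.54)), (110, np.float64(0.21))])
top (-7, np.float64(0.19), [(-10, np.float64(0.18)), (5, np.float64(0.1)), (20, np.float64(0.04)), (35, np.float64(0.05)), (50, np.float64(0.08)), (65, np.float64(0.01)), (80, np.float64(-0.05)), (95, np.float64(-0.03)), (110, np.float64(-0.13))])
```

>>> move_arm(
  slide=[
    [0, 0, 0],
    [0, 0, 0],
  ],
  roll=[0, 0],
  squeeze=30,
)

```text
time: 14.55
position: [0.6273, -0.088, 0.2727]
tool_rot: [1.71, 2.636, 0.001]
ft_force: [0.2, 0.1, -2.1]
grip_width: 0.183
grip_force: 30.0
```

>>> move_arm(
  slide=[
    [0, 0, 0],
    [0, 0, 0],
    [0, 0, 0],
  ],
  roll=[0, 0, 0],
  squeeze=20,
)

```text
time: 14.85
position: [0.6273, -0.0887, 0.2726]
tool_rot: [1.711, 2.635, 0.0]
ft_force: [0.2, 0.8, -1.6]
grip_width: 0.183
grip_force: 20.0
```

```bash
cat >> tilt.py <<'E'
def mom():
    s=monitor.get_state();t=s["torque"];return round(.913*t[0]+.407*t[1],3)
E
python3 -c "
from tilt import *
fit();print(mom())"
```

```text
14.85 [ 0.6273 -0.0887  0.2726] 24.0 [ 0.2  0.8 -1.6] [ 0.095  0.108 -0.01 ] grip 15.9 19.996859177481383
scene (5, np.float64(0.75), [(-10, np.float64(0.49)), (5, np.float64(0.75)), (20, np.float64(0.71)), (35, np.float64(0.71)), (50, np.float64(0.57)), (65, np.float64(0.56)), (80, np.float64(0.6)), (95, np.float64(0.55)), (110, np.float64(0.22))])
top (-4, np.float64(0.2), [(-10, np.float64(0.17)), (5, np.float64(0.13)), (20, np.float64(0.04)), (35, np.float64(0.05)), (50, np.float64(0.08)), (65, np.float64(0.01)), (80, np.float64(-0.07)), (95, np.float64(-0.03)), (110, np.float64(-0.13))])
0.155
```

>>> move_arm(
  slide=[
    [0, 0, 0],
    [0, 0, 0],
  ],
  roll=[0, 0],
  squeeze=16,
)

```text
time: 15.15
position: [0.6273, -0.0887, 0.2726]
tool_rot: [-1.711, -2.635, -0.0]
ft_force: [0.2, 0.2, -2.6]
grip_width: 0.18
grip_force: 16.0
```

>>> move_arm(
  slide=[
    [0, 0, 0],
    [0, 0, 0],
  ],
  roll=[0, 0],
  squeeze=13,
)

```text
time: 15.35
position: [0.6273, -0.0887, 0.2726]
tool_rot: [1.711, 2.635, 0.0]
ft_force: [0.1, -0.0, -2.3]
grip_width: 0.18
grip_force: 13.0
```

```bash
python3 -c "
from tilt import *
fit();print(mom())"
```

```text
15.35 [ 0.6273 -0.0887  0.2726] 24.0 [ 0.1 -0.  -2.3] [ 0.095  0.105 -0.034] grip 15.7 12.996854118537158
scene (5, np.float64(0.75), [(-10, np.float64(0.49)), (5, np.float64(0.75)), (20, np.float64(0.71)), (35, np.float64(0.71)), (50, np.float64(0.57)), (65, np.float64(0.56)), (80, np.float64(0.6)), (95, np.float64(0.55)), (110, np.float64(0.23))])
top (-4, np.float64(0.2), [(-10, np.float64(0.17)), (5, np.float64(0.12)), (20, np.float64(0.04)), (35, np.float64(0.04)), (50, np.float64(0.07)), (65, np.float64(0.01)), (80, np.float64(-0.07)), (95, np.float64(-0.03)), (110, np.float64(-0.13))])
0.097
```

>>> move_arm(
  slide=[
    [0, 0, 0],
    [0, 0, 0],
  ],
  roll=[0, 0],
  squeeze=11,
)

```text
time: 15.65
position: [0.6273, -0.0887, 0.2726]
tool_rot: [1.711, 2.635, 0.0]
ft_force: [-0.6, -0.6, -2.1]
grip_width: 0.182
grip_force: 11.0
```

>>> move_arm(
  slide=[
    [0, 0, 0],
    [0, 0, 0],
  ],
  roll=[0, 0],
  squeeze=9.5,
)

```text
time: 15.85
position: [0.6273, -0.0887, 0.2726]
tool_rot: [1.711, 2.635, 0.0]
ft_force: [1.0, 0.3, -1.7]
grip_width: 0.183
grip_force: 9.5
```

>>> move_arm(
  slide=[
    [0, 0, 0],
    [0, 0, 0],
  ],
  roll=[0, 0],
  squeeze=8.5,
)

```text
time: 16.05
position: [0.6273, -0.0887, 0.2726]
tool_rot: [1.711, 2.635, 0.0]
ft_force: [-0.3, -0.2, -1.7]
grip_width: 0.182
grip_force: 8.5
```

```bash
python3 -c "
from tilt import *
fit();print(mom())"
```

```text
16.05 [ 0.6273 -0.0887  0.2726] 24.0 [-0.3 -0.2 -1.7] [ 0.1    0.129 -0.007] grip 15.8 8.496839549043216
scene (5, np.float64(0.75), [(-10, np.float64(0.49)), (5, np.float64(0.75)), (20, np.float64(0.71)), (35, np.float64(0.71)), (50, np.float64(0.57)), (65, np.float64(0.56)), (80, np.float64(0.6)), (95, np.float64(0.54)), (110, np.float64(0.23))])
top (-4, np.float64(0.21), [(-10, np.float64(0.18)), (5, np.float64(0.13)), (20, np.float64(0.05)), (35, np.float64(0.05)), (50, np.float64(0.07)), (65, np.float64(0.01)), (80, np.float64(-0.07)), (95, np.float64(-0.03)), (110, np.float64(-0.13))])
0.115
```

>>> move_arm(
  slide=[
    [0, 0, 0],
    [0, 0, 0],
  ],
  roll=[0, 0],
  squeeze=7.5,
)

```text
time: 16.35
position: [0.6273, -0.0887, 0.2726]
tool_rot: [1.711, 2.635, 0.0]
ft_force: [0.3, 0.2, -3.1]
grip_width: 0.186
grip_force: 7.5
```

>>> move_arm(
  slide=[
    [0, 0, 0],
    [0, 0, 0],
  ],
  roll=[0, 0],
  squeeze=6.8,
)

```text
time: 16.55
position: [0.6274, -0.0888, 0.2726]
tool_rot: [1.711, 2.635, 0.0]
ft_force: [0.7, 0.9, -2.0]
grip_width: 0.184
grip_force: 6.8
```

>>> move_arm(
  slide=[
    [0, 0, 0],
    [0, 0, 0],
  ],
  roll=[0, 0],
  squeeze=6.2,
)

```text
time: 16.75
position: [0.6275, -0.089, 0.2727]
tool_rot: [1.711, 2.634, -0.0]
ft_force: [-0.3, -1.1, -2.6]
grip_width: 0.181
grip_force: 6.2
```

```bash
python3 -c "
from tilt import *
fit();print(mom())"
```

```text
16.75 [ 0.6275 -0.089   0.2727] 24.0 [-0.3 -1.1 -2.6] [-0.126 -0.028 -0.004] grip 15.8 6.200035874499008
scene (56, np.float64(0.8), [(-10, np.float64(0.18)), (5, np.float64(0.42)), (20, np.float64(0.52)), (35, np.float64(0.65)), (50, np.float64(0.77)), (65, np.float64(0.76)), (80, np.float64(0.69)), (95, np.float64(0.56)), (110, np.float64(0.17))])
top (-4, np.float64(0.19), [(-10, np.float64(0.17)), (5, np.float64(0.12)), (20, np.float64(0.05)), (35, np.float64(-0.01)), (50, np.float64(0.03)), (65, np.float64(0.13)), (80, np.float64(0.06)), (95, np.float64(0.08)), (110, np.float64(-0.02))])
0.113
```

>>> move_arm(
  slide=[
    [0, 0, 0],
    [0, 0, 0],
    [0, 0, 0],
  ],
  roll=[0, 0, 0],
)

```text
time: 17.15
position: [0.6274, -0.0888, 0.2726]
tool_rot: [1.711, 2.635, -0.0]
ft_force: [0.1, -1.0, -2.7]
grip_width: 0.182
grip_force: 6.2
```

```bash
python3 -c "
from tilt import *
fit(save='p1');print(mom())"
```

```text
17.15 [ 0.6274 -0.0888  0.2726] 24.0 [ 0.1 -1.  -2.7] [-0.063  0.032 -0.014] grip 15.8 6.199951171875
scene (86, np.float64(0.87), [(-10, np.float64(0.37)), (5, np.float64(0.63)), (20, np.float64(0.71)), (35, np.float64(0.74)), (50, np.float64(0.64)), (65, np.float64(0.62)), (80, np.float64(0.83)), (95, np.float64(0.79)), (110, np.float64(0.35))])
top (98, np.float64(0.33), [(-10, np.float64(0.18)), (5, np.float64(0.13)), (20, np.float64(0.06)), (35, np.float64(-0.02)), (50, np.float64(-0.05)), (65, np.float64(0.04)), (80, np.float64(0.15)), (95, np.float64(0.32)), (110, np.float64(0.22))])
-0.034
```

```bash
python3 - <<'E'
import cv2,numpy as np
a=cv2.imread("pics/p1_scene.png")[170:320,210:330];b=cv2.imread("pics/p1_top.png")[90:240,270:390]
cv2.imwrite("pics/p1.png",cv2.convertScaleAbs(np.hstack([cv2.resize(x,(400,500),interpolation=cv2.INTER_CUBIC) for x in(a,b)]),alpha=1.7,beta=5))
E
```

```text
(no output)
```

View pics/p1.png

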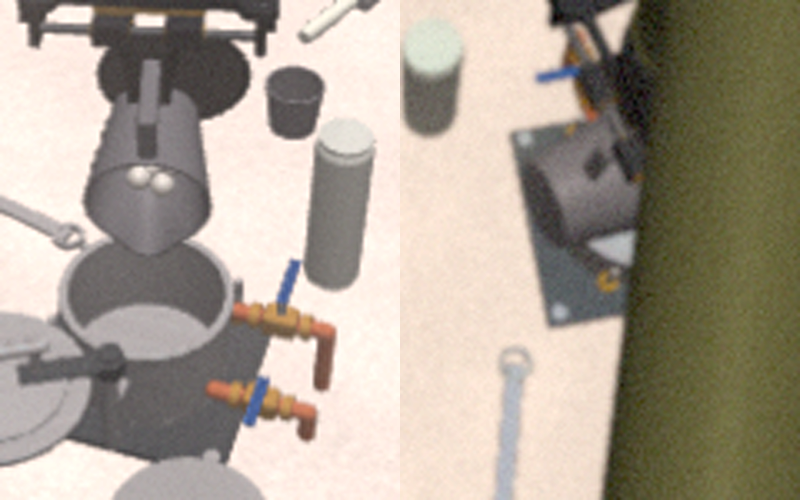

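The left half shows the jug tipped almost level over the pot, with balls at (137,177) and (162,182) still inside and the spout at (150,252) above the mouth. I'll lower the spout into the mouth and relax the grip further.

>>> move_arm(
  slide=[
    [0, 0, 0.5],
    [0, 0, 1.5],
    [0, 0, 2.7],
    [0, 0, 3.7],
    [0, 0, 4],
    [0, 0, 4],
  ],
  roll=[0, 0, 0, 0, 0, 0],
  squeeze=9,
)

```text
time: 17.85
position: [0.6269, -0.0886, 0.2315]
tool_rot: [-1.71, -2.634, 0.001]
ft_force: [0.2, -0.7, -2.0]
grip_width: 0.185
grip_force: 9.0
```

>>> move_arm(
  slide=[
    [0, 0, 0],
    [0, 0, 0],
    [0, 0, 0],
  ],
  roll=[0, 0, 0],
  squeeze=5,
)

```text
time: 18.15
position: [0.6277, -0.0888, 0.2332]
tool_rot: [1.71, 2.634, 0.001]
ft_force: [0.3, 0.5, -2.3]
grip_width: 0.181
grip_force: 5.0
```

>>> move_arm(
  slide=[
    [0, 0, 0],
    [0, 0, 0],
    [0, 0, 0],
    [0, 0, 0],
    [0, 0, 0],
    [0, 0, 0],
  ],
  roll=[0, 0, 0, 0, 0, 0],
  squeeze=4,
)

```text
time: 18.75
position: [0.6274, -0.0887, 0.2326]
tool_rot: [1.711, 2.635, 0.0]
ft_force: [-0.7, -0.0, -1.9]
grip_width: 0.182
grip_force: 4.0
```

```bash
cat >> tilt.py <<'E'
def balls(f="pics/last_scene.png"):
    im=cv2.imread(f);m=(im.min(2)>np.percentile(im[200:330,215:330].min(2),0)).astype(np.uint8)
    g=im.min(2).astype(float);bl=cv2.GaussianBlur(g,(0,0),1)-cv2.GaussianBlur(g,(0,0),5)
    out=[]
    for y in range(190,300):
        for x in range(225,300):
            if bl[y,x]>15 and bl[y,x]==bl[y-3:y+4,x-3:x+4].max(): out.append((x,y,int(bl[y,x])))
    print("spots",out)
E
python3 -c "
from tilt import *
fit(save='last');print(mom());balls('pics/p1_scene.png');balls()"
```

```text
18.75 [ 0.6274 -0.0887  0.2326] 24.0 [-0.7 -0.  -1.9] [-0.091  0.009  0.026] grip 15.8 4.000013619661331
scene (95, np.float64(0.8), [(-10, np.float64(0.52)), (5, np.float64(0.62)), (20, np.float64(0.61)), (35, np.float64(0.52)), (50, np.float64(0.41)), (65, np.float64(0.4)), (80, np.float64(0.62)), (95, np.float64(0.8)), (110, np.float64(0.6))])
top (95, np.float64(0.36), [(-10, np.float64(0.15)), (5, np.float64(0.1)), (20, np.float64(0.03)), (35, np.float64(-0.04)), (50, np.float64(-0.04)), (65, np.float64(0.05)), (80, np.float64(0.2)), (95, np.float64(0.36)), (110, np.float64(0.21))])
-0.077
spots [(255, 190, 27), (287, 190, 41), (287, 195, 41), (241, 202, 33), (272, 207, 37), (238, 211, 24), (251, 221, 42), (274, 221, 22), (234, 223, 22), (258, 224, 40), (275, 228, 23), (238, 240, 41), (270, 241, 36), (299, 245, 27), (229, 247, 26), (280, 251, 21), (285, 258, 34), (289, 259, 36), (299, 260, 35), (225, 262, 23), (245, 264, 17), (276, 266, 23), (238, 270, 20), (271, 270, 23), (292, 273, 39), (230, 274, 20), (249, 275, 19), (258, 275, 17), (290, 280, 35), (235, 285, 26), (246, 285, 25), (227, 286, 15), (293, 297, 29), (288, 298, 30)]
spots [(226, 194, 22), (238, 198, 29), (284, 200, 40), (255, 201, 24), (288, 201, 40), (245, 205, 43), (267, 208, 46), (272, 221, 20), (237, 226, 23), (273, 229, 23), (273, 233, 23), (234, 235, 30), (275, 244, 28), (299, 245, 27), (230, 247, 28), (285, 258, 34), (289, 259, 35), (299, 260, 35), (225, 261, 23), (245, 264, 17), (276, 266, 23), (238, 270, 21), (271, 270, 23), (292, 273, 39), (230, 274, 20), (249, 275, 20), (258, 275, 16), (290, 280, 34), (235, 285, 26), (246, 285, 25), (227, 286, 16), (288, 297, 30), (293, 297, 29)]
```

```bash
python3 - <<'E'
import cv2,numpy as np
a=cv2.imread("pics/last_scene.png")[185:285,220:300]
cv2.imwrite("pics/p2.png",cv2.convertScaleAbs(cv2.resize(a,(480,600),interpolation=cv2.INTER_CUBIC),alpha=1.7,beta=5))
E
```

```text
(no output)
```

View pics/p2.png

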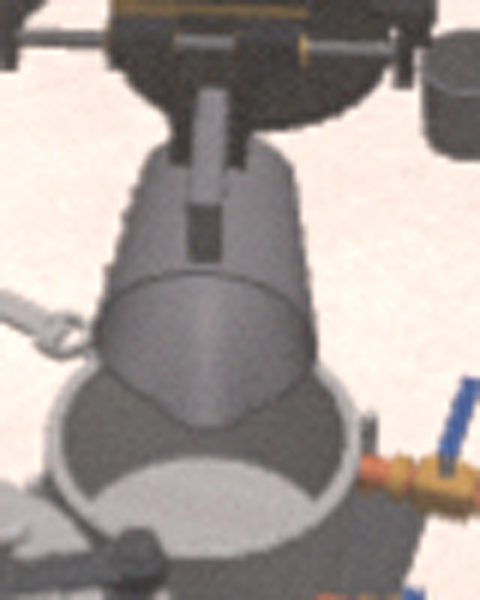

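The jug now hangs mouth-down at about 95 degrees, with its spout at (208,425) inside the rim and no ball visible in it. I'll jiggle it gently to shed any straggler, then lock the grip, rise and back away so the top camera can see into the pot.

>>> move_arm(
  slide=[
    [-1, 0, 0],
    [-2, 0, 0],
    [-1, 0, 0],
    [0, 0, 0],
    [-1, 0, 0],
    [-2, 0, 0],
    [-1, 0, 0],
    [0, 0, 0],
    [0, 0, 0],
    [0, 0, 0],
  ],
  roll=[0, 0, 0, 0, 0, 0, 0, 0, 0, 0],
  squeeze=3.5,
)

```text
time: 19.85
position: [0.6274, -0.0878, 0.2327]
tool_rot: [1.709, 2.636, 0.001]
ft_force: [-0.5, -0.6, -1.6]
grip_width: 0.187
grip_force: 3.5
```

>>> move_arm(
  slide=[
    [0, 0, 0],
    [0, 0, -1],
    [0, 0, -3],
    [0, 0, -6],
    [0, 0, -8],
    [2, 0, -8],
    [6, 0, -8],
    [10, 0, -8],
    [14, 0, -8],
    [18, 0, -8],
    [22, 0, -8],
    [26, 0, -8],
    [30, 0, -8],
    [34, 0, -8],
    [37, 0, -8],
    [39, 0, -8],
    [40, 0, -8],
    [40, 0, -8],
  ],
  roll=[0, 0, 0, 0, 0, 0, 0, 0, 0, 0, 0, 0, 0, 0, 0, 0, 0, 0],
  squeeze=50,
)

```text
time: 21.65
position: [0.4642, 0.2777, 0.3131]
tool_rot: [1.708, 2.637, 0.001]
ft_force: [-0.2, -0.2, -1.9]
grip_width: 0.175
grip_force: 50.0
```

```bash
python3 - <<'E'
from tilt import *
fit(save='back');print(mom())
im=cv2.imread("pics/back_top.png");bg=cv2.imread("pics/bg_top.png")
q=proj("top",[np.r_[P,.02],np.r_[P,.1]]);print(q)
g=im.min(2).astype(float)
x0,y0=q[0].astype(int)
m=np.zeros(g.shape,np.uint8);cv2.circle(m,(int(x0),int(y0)),24,1,-1)
d=cv2.GaussianBlur(g,(0,0),.8)-cv2.GaussianBlur(bg.min(2).astype(float),(0,0),.8)
pk=[(x,y,int(d[y,x])) for y in range(y0-28,y0+29) for x in range(x0-28,x0+29) if d[y,x]>12 and d[y,x]==d[y-3:y+4,x-3:x+4].max()]
print(pk)
a=im[90:190,290:390];b=cv2.imread("pics/back_scene.png")[130:230,215:315]
cv2.imwrite("pics/p3.png",cv2.convertScaleAbs(np.hstack([cv2.resize(v,(400,400),interpolation=cv2.INTER_CUBIC) for v in(a,b)]),alpha=1.7,beta=5))
E
```

```text
21.65 [0.4642 0.2777 0.3131] 24.1 [-0.2 -0.2 -1.9] [-0.146  0.05   0.01 ] grip 15.3 49.99983608722687
scene (122, np.float64(0.4), [(-10, np.float64(0.36)), (5, np.float64(0.34)), (20, np.float64(0.32)), (35, np.float64(0.29)), (50, np.float64(0.22)), (65, np.float64(0.15)), (80, np.float64(0.2)), (95, np.float64(0.28)), (110, np.float64(0.33))])
top (113, np.float64(0.23), [(-10, np.float64(-0.07)), (5, np.float64(-0.03)), (20, np.float64(0.03)), (35, np.float64(0.07)), (50, np.float64(0.13)), (65, np.float64(0.21)), (80, np.float64(0.17)), (95, np.float64(0.05)), (110, np.float64(0.21))])
-0.155
[[339.33544842 151.70718228]
 [344.09000005 144.48769984]]
[(341, 131, 37), (333, 132, 21), (360, 147, 24)]
```

```bash
python3 - <<'E'
from tilt import *
n=np.linspace(0,2*np.pi,60)
for nm in("top","scene"):
    im=cv2.imread(f"pics/back_{nm}.png").astype(float).min(2);bg=cv2.imread(f"pics/bg_{nm}.png").astype(float).min(2)
    rim=proj(nm,np.c_[P[0]+.066*np.cos(n),P[1]+.066*np.sin(n),np.full(60,.1)]).astype(np.int32)
    k=np.zeros(im.shape,np.uint8);cv2.fillConvexPoly(k,rim,1)
    d=cv2.GaussianBlur(im-bg,(0,0),.8)*k
    c,l,st,ce=cv2.connectedComponentsWithStats((d>10).astype(np.uint8))
    C=[(ce[i].round(1).tolist(),int(st[i,4]),int(d[l==i].max())) for i in range(1,c) if st[i,4]>3]
    for cc in C: print(nm,cc,ray(nm,[cc[0]],[.022]).round(3).tolist(),"dist",np.linalg.norm(ray(nm,[cc[0]],[.022])[0,:2]-P).round(3))
E
```

```text
top ([340.7, 130.9], 24, 37) [[0.711, -0.136, 0.022]] dist 0.065
top ([332.7, 132.4], 14, 21) [[0.706, -0.111, 0.022]] dist 0.063
top ([359.7, 146.9], 14, 24) [[0.66, -0.191, 0.022]] dist 0.063
```

```bash
python3 - <<'E'
import cv2,numpy as np
a=cv2.imread("pics/back_top.png")[115:180,310:375];b=cv2.imread("pics/back_scene.png")[230:295,220:285];
o=[cv2.resize(v,(400,400),interpolation=cv2.INTER_CUBIC) for v in(a,b)]
c=cv2.resize(cv2.imread("pics/back_scene.png")[110:210,190:340],(300,200),interpolation=cv2.INTER_CUBIC)
d=cv2.resize(cv2.imread("pics/back_top.png")[130:260,190:340],(231,200),interpolation=cv2.INTER_CUBIC)
f=np.zeros((600,800,3),np.uint8);f[:400,:400]=o[0];f[:400,400:]=o[1];f[400:,:300]=c;f[400:,400:631]=d
cv2.imwrite("pics/p10.png",cv2.convertScaleAbs(f,alpha=1.7,beta=5))
E
```

```text
(no output)
```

View pics/p10.png

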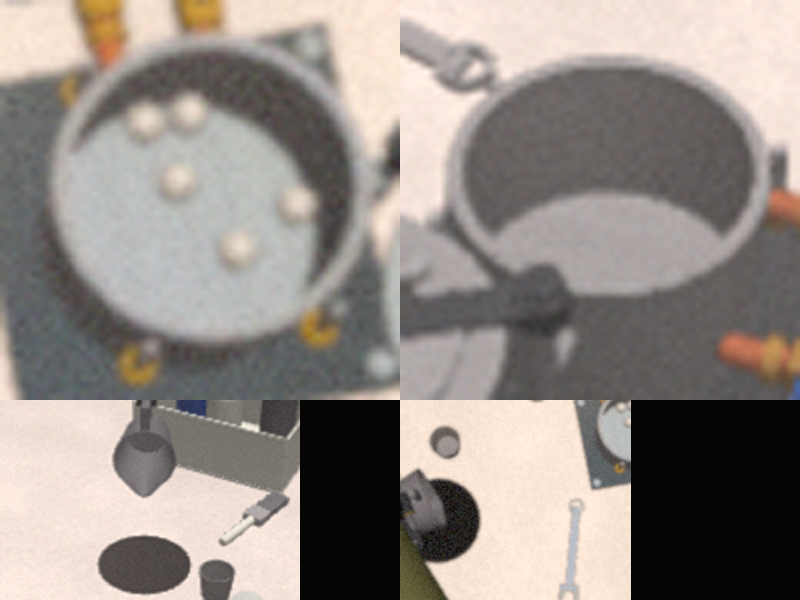

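All five balls show in the top-left view, on the pot floor at (148,120), (190,110), (178,180), (298,200) and (238,248). The small scene view at bottom left suggests the locked tilt is now less than 95 degrees, so I'll refit it against a cleaner background.

```bash
cat > fit2.py <<'E'
from tilt import *
def fit2(pref,bgp,g,a,gz=.0586):
    for n in("scene","top"):
        im=cv2.imread(f"pics/{pref}_{n}.png");m=np.zeros(im.shape[:2],bool)|True
        for b in bgp: m&=cv2.absdiff(cv2.GaussianBlur(im,(3,3),0),cv2.GaussianBlur(cv2.imread(f"pics/{b}_{n}.png"),(3,3),0)).max(2)>12
        sc=[]
        for th in np.arange(-10,126,4):
            X=jugpts(np.radians(th),gz,g,a);k=np.zeros(m.shape,np.uint8);cv2.fillConvexPoly(k,cv2.convexHull(proj(n,X).astype(np.int32)),1)
            ring=cv2.dilate(k,np.ones((15,15)))-cv2.dilate(k,np.ones((3,3)))
            sc.append(round(float(m[k>0].mean()-m[ring>0].mean()),2))
        print(n,dict(zip(np.arange(-10,126,4).tolist(),sc)))
E
python3 - <<'E'
from fit2 import *
s,p,R=cur();g=p+[0,0,.019];a=np.radians(yang(R)-90)
fit2("back",["last"],g,a)
E
```

```text
scene {-10: 0.19, -6: 0.2, -2: 0.2, 2: 0.2, 6: 0.2, 10: 0.21, 14: 0.23, 18: 0.24, 22: 0.24, 26: 0.26, 30: 0.27, 34: 0.28, 38: 0.29, 42: 0.28, 46: 0.28, 50: 0.26, 54: 0.26, 58: 0.27, 62: 0.26, 66: 0.28, 70: 0.28, 74: 0.29, 78: 0.3, 82: 0.3, 86: 0.3, 90: 0.29, 94: 0.28, 98: 0.25, 102: 0.23, 106: 0.21, 110: 0.19, 114: 0.17, 118: 0.17, 122: 0.17}
top {-10: -0.07, -6: -0.07, -2: -0.07, 2: -0.07, 6: -0.07, 10: -0.06, 14: -0.05, 18: -0.04, 22: -0.01, 26: 0.01, 30: 0.04, 34: 0.07, 38: 0.09, 42: 0.11, 46: 0.12, 50: 0.15, 54: 0.18, 58: 0.2, 62: 0.22, 66: 0.26, 70: 0.3, 74: 0.33, 78: 0.38, 82: 0.42, 86: 0.36, 90: 0.24, 94: 0.14, 98: 0.11, 102: 0.09, 106: 0.08, 110: 0.07, 114: 0.05, 118: 0.02, 122: 0.0}
```

The fit gives about 82 degrees. To bring the jug back up I'll hook the spout-side wall over the pot's near rim and lower the loosely held handle outside the pot, so the jug pivots about the rim. First I'll carry it there.

>>> move_arm(
  slide=[
    [-1, 0, 0],
    [-3, 0, 0],
    [-6, 0, 0],
    [-9.5, 0, 0],
    [-13, 0, 0],
    [-16.5, 0, 0],
    [-20, 0, 0],
    [-23.5, 0, 0],
    [-27, 0, 0],
    [-30, 0, 0],
    [-32.3, 0, 0],
    [-33.5, 0, 1],
    [-33.6, 0, 3],
    [-33.6, 0, 6],
    [-33.6, 0, 8.5],
    [-33.6, 0, 9],
    [-33.6, 0, 9],
  ],
  roll=[0, 0, 0, 0, 0, 0, 0, 0, 0, 0, 0, 0, 0, 0, 0, 0, 0],
)

```text
time: 23.45
position: [0.6025, -0.0304, 0.2247]
tool_rot: [1.708, 2.632, 0.005]
ft_force: [0.5, 0.1, 8.0]
grip_width: 0.177
grip_force: 50.0
```

```bash
python3 - <<'E'
from fit2 import *
s,p,R=cur();g=p+[0,0,.019];a=np.radians(yang(R)-90);d=np.array([np.cos(a),np.sin(a)])
for n in("scene","top"): cv2.imwrite(f"pics/rim_{n}.png",cams.get_image(n)[:,:,::-1])
print(s["time"],p.round(4),"s'",((p[:2]-P)@d).round(4),s["ft_force"].round(1),mom())
fit2("rim",["back"],g,a)
E
```

```text
23.45 [ 0.6025 -0.0304  0.2247] s' -0.1083 [0.5 0.1 8. ] -0.156
scene {-10: 0.17, -6: 0.28, -2: 0.35, 2: 0.42, 6: 0.45, 10: 0.5, 14: 0.52, 18: 0.54, 22: 0.55, 26: 0.57, 30: 0.6, 34: 0.66, 38: 0.72, 42: 0.79, 46: 0.82, 50: 0.84, 54: 0.85, 58: 0.86, 62: 0.87, 66: 0.88, 70: 0.87, 74: 0.84, 78: 0.79, 82: 0.75, 86: 0.69, 90: 0.63, 94: 0.56, 98: 0.48, 102: 0.38, 106: 0.27, 110: 0.17, 114: 0.09, 118: -0.0, 122: -0.06}
top {-10: 0.16, -6: 0.15, -2: 0.15, 2: 0.14, 6: 0.13, 10: 0.13, 14: 0.11, 18: 0.11, 22: 0.1, 26: 0.09, 30: 0.08, 34: 0.05, 38: 0.02, 42: -0.02, 46: -0.02, 50: 0.03, 54: 0.07, 58: 0.09, 62: 0.14, 66: 0.19, 70: 0.26, 74: 0.3, 78: 0.31, 82: 0.28, 86: 0.25, 90: 0.22, 94: 0.19, 98: 0.16, 102: 0.14, 106: 0.12, 110: 0.1, 114: 0.08, 118: 0.07, 122: 0.04}
```

>>> move_arm(
  slide=[
    [0, 0, 0],
    [0.6, 0, 0.6],
    [1.3, 0, 1.2],
    [2, 0, 1.8],
    [2.7, 0, 2.4],
    [3.7, 0, 3],
    [4.7, 0, 3.7],
    [5.4, 0, 4.3],
    [6.1, 0, 5],
    [6.7, 0, 5.7],
    [7.2, 0, 6.3],
    [7.7, 0, 7.1],
    [8.2, 0, 8],
    [8.6, 0, 8.8],
    [8.9, 0, 9.5],
    [8.9, 0, 9.5],
  ],
  roll=[0, 0, 0, 0, 0, 0, 0, 0, 0, 0, 0, 0, 0, 0, 0, 0],
  squeeze=4,
)

```text
time: 25.15
position: [0.564, 0.0517, 0.1261]
tool_rot: [-1.709, -2.634, 0.002]
ft_force: [-0.4, 1.0, -0.8]
grip_width: 0.179
grip_force: 4.0
```

```bash
python3 - <<'E'
from fit2 import *
s,p,R=cur();g=p+[0,0,.019];a=np.radians(yang(R)-90);d=np.array([np.cos(a),np.sin(a)])
for n in("scene","top"): cv2.imwrite(f"pics/rim2_{n}.png",cams.get_image(n)[:,:,::-1])
print(s["time"],p.round(4),"s'",((p[:2]-P)@d).round(4),s["ft_force"].round(1),mom(),s["grip_width"]*87)
fit2("rim2",["back"],g,a)
E
```

```text
25.15 [0.564  0.0517 0.1261] s' -0.1989 [-0.4  1.  -0.8] 0.324 15.593459671699131
scene {-10: 0.62, -6: 0.7, -2: 0.74, 2: 0.78, 6: 0.79, 10: 0.82, 14: 0.84, 18: 0.87, 22: 0.89, 26: 0.88, 30: 0.85, 34: 0.8, 38: 0.74, 42: 0.68, 46: 0.62, 50: 0.57, 54: 0.53, 58: 0.5, 62: 0.51, 66: 0.54, 70: 0.61, 74: 0.64, 78: 0.68, 82: 0.73, 86: 0.77, 90: 0.78, 94: 0.79, 98: 0.78, 102: 0.71, 106: 0.63, 110: 0.52, 114: 0.45, 118: 0.39, 122: 0.29}
top {-10: 0.26, -6: 0.27, -2: 0.28, 2: 0.28, 6: 0.29, 10: 0.28, 14: 0.3, 18: 0.3, 22: 0.3, 26: 0.29, 30: 0.25, 34: 0.2, 38: 0.14, 42: 0.08, 46: 0.05, 50: 0.08, 54: 0.12, 58: 0.16, 62: 0.17, 66: 0.16, 70: 0.16, 74: 0.17, 78: 0.2, 82: 0.21, 86: 0.21, 90: 0.18, 94: 0.15, 98: 0.12, 102: 0.1, 106: 0.09, 110: 0.06, 114: 0.04, 118: 0.03, 122: 0.0}
```

The tilt is down to about 22 degrees in both cameras. I'll lock the grip, lift and return to just above the mat.

>>> move_arm(
  slide=[
    [0, 0, 0],
    [0, 0, -1],
    [0, 0, -3],
    [1, 0, -5],
    [3, 0, -6],
    [6, 0, -6],
    [9.5, 0, -6],
    [13, 0.1, -6],
    [16.5, 0.1, -6],
    [20, 0.2, -6],
    [23, 0.2, -6],
    [25.5, 0.2, -6],
    [27, 0.2, -5],
    [27.6, 0.2, -3],
    [27.6, 0.2, 0],
    [27.6, 0.2, 2],
    [27.6, 0.2, 3.4],
    [27.6, 0.2, 3.4],
  ],
  roll=[0, 0, 0, 0, 0, 0, 0, 0, 0, 0, 0, 0, 0, 0, 0, 0, 0, 0],
  squeeze=50,
)

```text
time: 27.05
position: [0.4538, 0.3024, 0.0915]
tool_rot: [-1.712, -2.633, 0.006]
ft_force: [-0.6, -0.1, -1.5]
grip_width: 0.174
grip_force: 50.0
```

```bash
python3 - <<'E'
from fit2 import *
s,p,R=cur();g=p+[0,0,.019];a=np.radians(yang(R)-90);d=np.array([np.cos(a),np.sin(a)])
for n in("scene","top"): cv2.imwrite(f"pics/mat_{n}.png",cams.get_image(n)[:,:,::-1])
print(s["time"],p.round(4),"s",((p[:2]-M)@d).round(4),s["ft_force"].round(1),mom(),s["grip_width"]*87)
fit2("mat",["last"],g,a)
q=M-.09*d
print(rel([*q,.0426],yang(R)))
E
```

```text
27.05 [0.4538 0.3024 0.0915] s -0.0564 [-0.6 -0.1 -1.5] 0.074 15.155287189851165
scene {-10: 0.21, -6: 0.22, -2: 0.23, 2: 0.24, 6: 0.23, 10: 0.23, 14: 0.23, 18: 0.24, 22: 0.23, 26: 0.21, 30: 0.18, 34: 0.17, 38: 0.14, 42: 0.09, 46: 0.05, 50: 0.0, 54: -0.03, 58: -0.05, 62: -0.06, 66: -0.07, 70: -0.04, 74: -0.03, 78: 0.02, 82: 0.04, 86: 0.09, 90: 0.15, 94: 0.18, 98: 0.19, 102: 0.2, 106: 0.23, 110: 0.24, 114: 0.23, 118: 0.18, 122: 0.13}
top {-10: 0.57, -6: 0.62, -2: 0.65, 2: 0.67, 6: 0.72, 10: 0.76, 14: 0.8, 18: 0.82, 22: 0.83, 26: 0.81, 30: 0.79, 34: 0.76, 38: 0.68, 42: 0.59, 46: 0.47, 50: 0.36, 54: 0.24, 58: 0.18, 62: 0.12, 66: 0.07, 70: 0.04, 74: -0.0, 78: -0.03, 82: -0.05, 86: -0.07, 90: -0.08, 94: -0.09, 98: -0.08, 102: -0.07, 106: -0.04, 110: -0.02, 114: 0.01, 118: 0.01, 122: 0.0}
([3.29, -0.17, 5.15], 0.0)
```

>>> move_arm(
  slide=[
    [0.2, 0, 0.7],
    [0.7, 0, 1.3],
    [1.2, 0, 1.9],
    [1.7, 0, 2.5],
    [2.1, -0.1, 3.1],
    [2.5, -0.1, 3.7],
    [2.8, -0.1, 4.2],
    [3.1, -0.2, 4.7],
    [3.3, -0.2, 5],
    [3.3, -0.2, 5.2],
    [3.3, -0.2, 5.3],
    [3.3, -0.2, 5.3],
  ],
  roll=[0, 0, 0, 0, 0, 0, 0, 0, 0, 0, 0, 0],
  squeeze=4.5,
)

```text
time: 28.35
position: [0.4396, 0.3332, 0.0407]
tool_rot: [1.711, 2.634, 0.0]
ft_force: [-0.1, 1.3, 1.0]
grip_width: 0.185
grip_force: 4.5
```

>>> move_arm(
  slide=[
    [0, 0, 0.2],
    [0, 0, 0.2],
    [0, 0, 0.2],
  ],
  roll=[0, 0, 0],
  squeeze=3,
)

```text
time: 28.65
position: [0.4398, 0.3337, 0.0389]
tool_rot: [1.711, 2.635, 0.002]
ft_force: [-0.1, 2.3, 2.8]
grip_width: 0.188
grip_force: 3.0
```

```bash
python3 - <<'E'
from fit2 import *
s,p,R=cur();g=p+[0,0,.019];a=np.radians(yang(R)-90);d=np.array([np.cos(a),np.sin(a)])
for n in("scene","top"): cv2.imwrite(f"pics/down_{n}.png",cams.get_image(n)[:,:,::-1])
print(s["time"],p.round(4),"s",((p[:2]-M)@d).round(4),s["ft_force"].round(1),mom(),s["grip_width"]*87)
fit2("down",["last"],g,a,.0595)
for n in("scene","top"):
    x=cv2.imread(f"pics/down_{n}.png");y=cv2.imread(f"pics/bg_{n}.png")
    u,v=proj(n,[np.r_[M,.05]])[0].astype(int);print(n,"diff to before",cv2.absdiff(x,y)[v-30:v+30,u-30:u+30].mean().round(1))
E
```

```text
28.65 [0.4398 0.3337 0.0389] s -0.0907 [-0.1  2.3  2.8] 0.301 16.337154813452997
scene {-10: 0.09, -6: 0.09, -2: 0.08, 2: 0.05, 6: 0.01, 10: -0.03, 14: -0.07, 18: -0.11, 22: -0.15, 26: -0.18, 30: -0.21, 34: -0.23, 38: -0.27, 42: -0.31, 46: -0.33, 50: -0.35, 54: -0.37, 58: -0.38, 62: -0.39, 66: -0.37, 70: -0.36, 74: -0.35, 78: -0.33, 82: -0.3, 86: -0.27, 90: -0.21, 94: -0.16, 98: -0.09, 102: -0.04, 106: 0.01, 110: 0.02, 114: 0.03, 118: 0.05, 122: 0.07}
top {-10: 0.67, -6: 0.73, -2: 0.75, 2: 0.75, 6: 0.71, 10: 0.68, 14: 0.68, 18: 0.66, 22: 0.64, 26: 0.59, 30: 0.53, 34: 0.45, 38: 0.4, 42: 0.37, 46: 0.33, 50: 0.28, 54: 0.26, 58: 0.22, 62: 0.2, 66: 0.17, 70: 0.16, 74: 0.12, 78: 0.1, 82: 0.08, 86: 0.06, 90: 0.04, 94: 0.04, 98: 0.04, 102: 0.03, 106: 0.04, 110: 0.04, 114: 0.05, 118: 0.04, 122: 0.04}
scene diff to before 5.4
top diff to before 7.3
```

The fit shows the jug upright at s = -0.09, which puts its foot near the mat centre. I'll release and rise.

>>> move_arm(
  slide=[
    [0, 0, 0],
    [0, 0, 0],
    [0, 0, 0],
    [0, 0, 0],
    [0, 0, 0],
    [0, 0, 0],
    [0, 0, -1],
    [0, 0, -3],
    [0, 0, -6],
    [0, 0, -10],
    [0, 0, -14],
    [0, 0, -17],
    [0, 0, -17],
  ],
  roll=[0, 0, 0, 0, 0, 0, 0, 0, 0, 0, 0, 0, 0],
  gripper=6.5,
)

```text
time: 30.05
position: [0.4417, 0.3353, 0.2149]
tool_rot: [1.709, 2.632, 0.016]
ft_force: [0.3, -0.0, 0.4]
grip_width: 0.747
grip_force: 0.0
```

```bash
python3 - <<'E'
from fit2 import *
b0=cur();s,p,R=b0;print(s["time"],p.round(4),yang(R),s["joint_positions"].round(2))
for n in("scene","top"): cv2.imwrite(f"pics/rel_{n}.png",cams.get_image(n)[:,:,::-1])
# jug pose fit: compare to before lift with shift (phase correlation around the mat)
for n in("scene","top"):
    x=cv2.imread(f"pics/rel_{n}.png",0).astype(np.float32);y=cv2.imread(f"pics/bg_{n}.png",0).astype(np.float32)
    q=proj(n,[jp(.0,0,.05,M,-1.15)])[0].astype(int);u,v=q
    print(n,cv2.phaseCorrelate(y[v-22:v+22,u-14:u+22].copy(),x[v-22:v+22,u-14:u+22].copy(),cv2.createHanningWindow((36,44),cv2.CV_32F)))
b=bar(2.04,0);print("bar",b,rel([b[0],b[1],.21],112,b0))
E
```

```text
30.05 [0.4417 0.3353 0.2149] 24.005444344942134 [-0.73  0.11  0.03  1.71 -0.    1.3  -0.27]
scene ((-0.1906869059066736, 0.6189973629847643), 0.9216389697275044)
top ((0.8635720879058901, -0.08721907827915132), 0.45171022179685993)
bar [ 0.58713724 -0.27514016  0.1425    ] ([-61.68, -11.56, 0.19], -1.536)
```

The scene shows the jug in the same upright pose as before the lift, shifted by less than 1 px. Next is the cover.

>>> move_arm(
  slide=[
    [-2, -0.4, 0],
    [-6, -1.1, 0],
    [-10.5, -2, 0],
    [-15, -2.8, 0],
    [-19.5, -3.6, 0],
    [-24, -4.5, 0],
    [-28.5, -5.3, 0],
    [-33, -6.2, 0],
    [-37.5, -7, 0],
    [-42, -7.8, 0],
    [-46.5, -8.7, 0],
    [-51, -9.6, 0],
    [-55.5, -10.4, 0],
    [-58.5, -11, 0],
    [-60.7, -11.4, 0],
    [-61.7, -11.6, 0],
    [-61.7, -11.6, 0],
    [-61.7, -11.6, 0],
  ],
  roll=[-0.05, -0.15, -0.26, -0.37, -0.48, -0.59, -0.7, -0.81, -0.92, -1.03, -1.14, -1.25, -1.36, -1.45, -1.52, -1.54, -1.54, -1.54],
)

```text
time: 31.95
position: [0.5837, -0.2767, 0.207]
tool_rot: [0.605, -3.081, -0.003]
ft_force: [0.4, 0.5, -0.4]
grip_width: 0.746
grip_force: 0.0
```

```bash
python3 - <<'E'
from fit2 import *
b0=cur();s,p,R=b0;print(s["time"],p.round(4),yang(R),s["joint_positions"].round(2))
# bar angle: fit in wrist image: contrast along the modelled bar vs sides
c=cams.get_calibration("wrist");im=cams.get_image("wrist");g=cv2.GaussianBlur(im.min(2).astype(np.float32),(0,0),1)
cv2.imwrite("pics/wc.png",im[:,:,::-1])
E=cv2.magnitude(cv2.Sobel(g,cv2.CV_32F,1,0),cv2.Sobel(g,cv2.CV_32F,0,1))
o=-c["R"].T@c["t"];sc=[]
for a in np.arange(1.8,2.31,.02):
    t=[]
    for w in(-.0055,.0055):
        L=np.array([np.r_[H+r2(py+a)@[w,.092+u],.1425] for u in np.linspace(-.04,.04,30)])
        q=proj("wrist",L,c).round().astype(int);ok=(q[:,0]>0)&(q[:,0]<511)&(q[:,1]>0)&(q[:,1]<383)
        t.append(E[q[ok,1],q[ok,0]].mean() if ok.any() else 0)
    sc.append((round(float(a),2),round(float(sum(t)),0)))
print(sorted(sc,key=lambda v:-v[1])[:6],q[[0,-1]].tolist())
E
```

```text
31.95 [ 0.5837 -0.2767  0.207 ] 112.2083067205426 [ 0.03  0.34  0.47  1.5  -0.16  1.34  2.47]
[(2.1, 117.0), (2.0, 114.0), (2.12, 101.0), (1.98, 92.0), (2.02, 73.0), (2.14, 72.0)] [[254, 253], [207, 178]]
```

The bar-edge peaks at 2.00 and 2.10 put the bar at about 2.05 rad. I'll descend over it.

>>> move_arm(
  slide=[
    [-0.3, 0, 3],
    [-0.3, 0, 6],
    [-0.3, 0, 8],
    [-0.3, 0, 8.3],
    [-0.3, 0, 8.3],
  ],
  roll=[0, 0, 0, 0, 0],
)

```text
time: 32.5
position: [0.5872, -0.2751, 0.1253]
tool_rot: [0.608, -3.082, -0.001]
ft_force: [-0.0, 0.8, 0.2]
grip_width: 0.746
grip_force: 0.0
```

```bash
python3 - <<'E'
from plan import *
b0=cur();print(b0[0]["time"],b0[1].round(4),yang(b0[2]).round(2),b0[0]["ft_force"].round(1))
A=np.linspace(2.05,.05,18);S=[];L=[]
for i,a in enumerate(A):
    b=bar(a,0);lag=14*(1-i/17)
    d,r=rel([b[0],b[1],.1245],np.degrees(py+a)-lag,b0);S.append([round(v,1) for v in d]);L.append(round(r,2))
print(S);print(L)
E
```

```text
32.5 [ 0.5872 -0.2751  0.1253] 112.31 [-0.   0.8  0.2]
[[-0.0, -0.1, 0.1], [0.2, 1.0, 0.1], [0.3, 2.0, 0.1], [0.2, 3.1, 0.1], [0.1, 4.2, 0.1], [-0.2, 5.2, 0.1], [-0.6, 6.2, 0.1], [-1.1, 7.2, 0.1], [-1.8, 8.1, 0.1], [-2.5, 8.9, 0.1], [-3.3, 9.6, 0.1], [-4.2, 10.2, 0.1], [-5.2, 10.7, 0.1], [-6.2, 11.1, 0.1], [-7.2, 11.3, 0.1], [-8.3, 11.4, 0.1], [-9.4, 11.4, 0.1], [-10.5, 11.3, 0.1]]
[-0.01, 0.09, 0.19, 0.3, 0.4, 0.5, 0.61, 0.71, 0.81, 0.92, 1.02, 1.12, 1.23, 1.33, 1.43, 1.54, 1.64, 1.74]
```

>>> move_arm(
  slide=[
    [0, 0, 0],
    [0, 0, 0],
    [0, 0, 0],
    [0.2, 1, 0],
    [0.3, 2, 0],
    [0.2, 3.1, 0],
    [0.1, 4.2, 0],
    [-0.2, 5.2, 0],
    [-0.6, 6.2, 0],
    [-1.1, 7.2, 0],
    [-1.8, 8.1, 0],
    [-2.5, 8.9, 0],
    [-3.3, 9.6, 0],
    [-4.2, 10.2, 0],
    [-5.2, 10.7, 0],
    [-6.2, 11.1, 0],
    [-7.2, 11.3, 0],
    [-8.3, 11.4, 0],
    [-9.4, 11.4, 0],
    [-10.5, 11.3, 0],
  ],
  roll=[0, 0, 0, 0.09, 0.19, 0.3, 0.4, 0.5, 0.61, 0.71, 0.81, 0.92, 1.02, 1.12, 1.23, 1.33, 1.43, 1.54, 1.64, 1.74],
  gripper=2,
  squeeze=8,
)

```text
time: 34.5
position: [0.6413, -0.1313, 0.1258]
tool_rot: [-1.969, -2.446, 0.0]
ft_force: [-2.1, 0.2, 1.0]
grip_width: 0.231
grip_force: 0.9
```

>>> move_arm(
  slide=[
    [0, 0, 0],
    [0, 0, 0],
    [0, 0, 0],
    [0, 0, 0],
    [0, 0, 0],
  ],
  roll=[0, 0, 0, 0, 0],
  gripper=0.6,
)

```text
time: 35.0
position: [0.6413, -0.1321, 0.1258]
tool_rot: [-1.965, -2.451, -0.001]
ft_force: [-0.6, 1.6, -0.2]
grip_width: 0.124
grip_force: 8.0
```

```bash
python3 - <<'E'
from plan import *
b0=cur();s,p,R=b0;print(s["time"],p.round(4),yang(R).round(2),s["ft_force"].round(1),s["grip_width"]*87,s["grip_force"])
v=p[:2]-H;print("angle by TCP",np.arctan2(v[1],v[0])-np.pi/2-py,np.hypot(*v))
for a in(.02,0,-.03,-.06):
    b=bar(a,0);print(a,rel([b[0],b[1],p[2]],np.degrees(py+a),b0))
E
```

```text
35.0 [ 0.6413 -0.1321  0.1258] 12.56 [-0.6  1.6 -0.2] 10.822913843953414 7.998027205467224
angle by TCP 0.05200155640238205 0.09044129493480169
0.02 ([0.15, 0.29, 0.0], 0.031)
0 ([0.14, 0.48, 0.0], 0.051)
-0.03 ([0.13, 0.75, 0.0], 0.081)
-0.06 ([0.1, 1.03, 0.0], 0.111)
```

>>> move_arm(
  slide=[
    [0, 0.2, 0],
    [0, 0.4, 0],
    [0, 0.6, 0],
    [0, 0.75, 0],
    [0, 0.75, 0],
  ],
  roll=[0.02, 0.04, 0.06, 0.06, 0.06],
)

```text
time: 35.5
position: [0.6462, -0.1312, 0.1256]
tool_rot: [-2.037, -2.385, 0.006]
ft_force: [-9.5, 1.0, 7.0]
grip_width: 0.123
grip_force: 8.0
```

>>> move_arm(
  slide=[
    [0, 0.2, 0],
    [0, 0.3, 0],
    [0, 0.3, 0],
  ],
  roll=[0, 0, 0],
)

```text
time: 35.8
position: [0.6465, -0.1312, 0.1255]
tool_rot: [-2.035, -2.381, 0.011]
ft_force: [-16.9, 1.5, 10.1]
grip_width: 0.132
grip_force: 8.0
```

```bash
python3 - <<'E'
from plan import *
b0=cur();s,p,R=b0;print(s["time"],p.round(4),yang(R).round(2),s["ft_force"].round(1),s["grip_width"]*87)
v=p[:2]-H;print("angle by TCP",np.arctan2(v[1],v[0])-np.pi/2-py,np.hypot(*v))
E
```

```text
35.8 [ 0.6465 -0.1312  0.1255] 8.95 [-16.9   1.5  10.1] 11.445207862669989
angle by TCP -0.006099347727119703 0.09037066332930564
```

The TCP no longer advances while the force climbs to 17 N, at about 0 rad: the cover is on its stop. I'll relax, open and rise.

>>> move_arm(
  slide=[
    [0, -0.3, 0],
    [0, -0.3, 0],
  ],
  roll=[0, 0],
)

```text
time: 36.0
position: [0.6462, -0.1313, 0.1255]
tool_rot: [-2.038, -2.385, 0.005]
ft_force: [-9.5, 0.7, 5.1]
grip_width: 0.122
grip_force: 8.0
```

>>> move_arm(
  slide=[
    [0, 0, 0],
    [0, 0, 0],
    [0, 0, 0],
    [0, 0, 0],
    [0, 0, 0],
    [0, 0, -1],
    [0, 0, -4],
    [0, 0, -8],
    [0, 0, -12],
    [0, 0, -14],
    [0, 0, -14],
  ],
  roll=[0, 0, 0, 0, 0, 0, 0, 0, 0, 0, 0],
  gripper=5,
)

```text
time: 37.1
position: [0.6508, -0.1314, 0.2706]
tool_rot: [2.034, 2.386, 0.007]
ft_force: [-0.3, 0.3, 0.2]
grip_width: 0.572
grip_force: 0.0
```

```bash
python3 - <<'E'
from fit2 import *
s,p,R=cur();print(s["time"],p.round(4),s["ft_force"].round(1))
c=cams.get_calibration("wrist");im=cams.get_image("wrist");g=cv2.GaussianBlur(im.min(2).astype(np.float32),(0,0),1)
E=cv2.magnitude(cv2.Sobel(g,cv2.CV_32F,1,0),cv2.Sobel(g,cv2.CV_32F,0,1));sc=[]
for a in np.arange(-.15,.3,.015):
    t=0
    for w in(-.0055,.0055):
        q=proj("wrist",np.array([np.r_[H+r2(py+a)@[w,.092+u],.1425] for u in np.linspace(-.03,.04,30)]),c).round().astype(int);ok=(q[:,0]>0)&(q[:,0]<511)&(q[:,1]>0)&(q[:,1]<383)
        t+=E[q[ok,1],q[ok,0]].mean()
    sc.append((round(float(a),3),round(float(t))))
print(sc)
for n in("scene","top"):
    im=cams.get_image(n)[:,:,::-1].copy();cv2.imwrite(f"pics/end_{n}.png",im)
    x=im[...,1].astype(np.float32);y=cv2.imread(f"pics/rel_{n}.png")[...,1].astype(np.float32)
    u,v=proj(n,[np.r_[M,.05]])[0].astype(int);print(n,"jug vs release",np.abs(x-y)[v-15:v+20,u-10:u+15].mean().round(1),cv2.phaseCorrelate(y[v-22:v+22,u-14:u+22].copy(),x[v-22:v+22,u-14:u+22].copy(),cv2.createHanningWindow((36,44),cv2.CV_32F)))
fit2("end",["p1"],np.r_[M-.09*np.array([.407,-.913]),.0606],-1.1515,.0576)
E
```

```text
37.1 [ 0.6508 -0.1314  0.2706] [-0.3  0.3  0.2]
[(-0.15, 53), (-0.135, 52), (-0.12, 54), (-0.105, 63), (-0.09, 81), (-0.075, 96), (-0.06, 90), (-0.045, 93), (-0.03, 98), (-0.015, 151), (-0.0, 153), (0.015, 110), (0.03, 102), (0.045, 73), (0.06, 67), (0.075, 58), (0.09, 74), (0.105, 65), (0.12, 59), (0.135, 47), (0.15, 33), (0.165, 38), (0.18, 43), (0.195, 38), (0.21, 30), (0.225, 21), (0.24, 16), (0.255, 12), (0.27, 11), (0.285, 11)]
scene jug vs release 11.3 ((1.224245043575845, -6.632965837194515), 0.5567955217243713)
top jug vs release 3.2 ((-0.009796906359976987, 0.4689892291304254), 1.172355086715133)
scene {-10: -0.05, -6: -0.11, -2: -0.15, 2: -0.17, 6: -0.16, 10: -0.15, 14: -0.13, 18: -0.11, 22: -0.08, 26: -0.05, 30: -0.04, 34: -0.03, 38: -0.04, 42: -0.04, 46: -0.05, 50: -0.06, 54: -0.08, 58: -0.11, 62: -0.15, 66: -0.12, 70: -0.09, 74: -0.07, 78: -0.06, 82: -0.06, 86: -0.08, 90: -0.1, 94: -0.15, 98: -0.17, 102: -0.18, 106: -0.2, 110: -0.16, 114: -0.11, 118: -0.05, 122: -0.0}
top {-10: 0.83, -6: 0.87, -2: 0.89, 2: 0.87, 6: 0.82, 10: 0.78, 14: 0.75, 18: 0.74, 22: 0.73, 26: 0.71, 30: 0.67, 34: 0.66, 38: 0.62, 42: 0.58, 46: 0.56, 50: 0.53, 54: 0.51, 58: 0.49, 62: 0.46, 66: 0.43, 70: 0.38, 74: 0.33, 78: 0.28, 82: 0.23, 86: 0.19, 90: 0.14, 94: 0.08, 98: 0.05, 102: 0.03, 106: 0.01, 110: -0.01, 114: -0.02, 118: -0.03, 122: -0.03}
```

The cover peak is at about -0.01 rad, so it is shut. In the top view the jug stands upright on the mat, unchanged since release. The robot touches nothing, so I'll hand in.

```bash
python3 -c "
from bench import workorder
print(workorder.close_job())"
```

```text
the job is handed in; nothing more can be done
None
```

I handed the job in at about 37 s: all five balls are in the pot, the empty jug stands upright on its mat, and the cover is shut against its stop, though the hand-in returned no verdict.

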